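Tap a bearing cup square into a tilted housing

ROBOT

A 7-joint arm with a two-finger parallel gripper is mounted at the origin on a cart in front of the work surface, level with it; the furniture and walls round the work are solid. World frame = base frame: x ahead of the robot, y to its left, z up, the work surface at z = 0. Lengths are in m, angles in degrees, forces in N, time in s.
With the tool pointing down it reaches from about 0.425 to 1.025 m from the base axis. Payload 9.4 kg.
Tool frame: the origin (TCP) lies at the very end of the fingers, on their centre line; the grasp point (between the pads) lies behind it (ctrl.hold_point_z is the z of the grasp point in the tool frame, in m); z points along the fingers, y is the line along which they close (so a half turn about z gives the same grasp; the last joint's range is limited). The gripper opens to 85 mm and grips with 20 to 120 N. Pads are 22 mm wide; open, the fingers measure 114 mm over their backs; the gripper's body (76 mm by 85 mm) begins 54 mm behind the grasp point. The pads swing forward as they close: fully open they stand 13 mm farther back than shut.
Start: joints at [-77.848, 34.337, -0.143, 91.639, 0.103, 54.024, -4.572], TCP at [0.206, 0.695, 0.231] pointing down, gripper open.
Joint ranges: [-147.43, 147.43], [-19.82, 112.94], [-74.19, 73.91], [6.32, 146.72], [-59.91, 239.91], [6.04, 106.73], [-150.56, 150.56]. Speed limits (degrees/s): [127.2, 127.2, 172.46, 172.46, 180, 180, 180].

INTERFACE

Orientations are given as a 3x3 rotation matrix whose columns are the frame's x, y, z axes.
In Python, from workcell import ctrl, read_camera, camera_params gives the robot as it stands (ctrl), with the cameras as plain functions.
- The arm moves only by the shell command python3 drive.py [FORCE], which reads ROWS from standard input. ROWS is one flat JSON list of numbers that holds 1 to 5 rows one after another, with no inner brackets; each row has 5 numbers: the opening from 0.0 (shut) to 1.0 (fully open), then dx, dy, dz in m, then a turn about the tool's z in degrees; each row is the pose to reach, as a shift and turn from the pose commanded when the command began, along the tool's axes at that moment; what a row does not reach only later rows make up. A row lasts 1/12 s, in which the tool goes at most 0.0417 m and 7.16 degrees, less where a joint would pass 70% of its speed; a pose out of reach is approached as far as the arm can. The fingers move at their own pace and stop on an object; FORCE is the grip in N (left out, the last holds). Time passes only in rows, so rows that do not move let the fingers close. It prints the time, the measured TCP pose, the force, the opening and the grip force at its end. Input that does not fit is refused with a message, and nothing moves.
- ctrl.state(): the state, without advancing time (a new reading comes with each control period).
- read_camera(name): name is "scene" or "side" or "wrist"; returns the picture (384x512x3 uint8, blue, green, red); there is no depth.
- camera_params(name): a dict with "mtx" (3x3 intrinsics, pixels), "world_from_camera" (4x4, takes a point from camera to world coordinates); the wrist camera has in their place "T_tool_cam" (4x4, takes a point from camera to tool coordinates, whose origin is the TCP and whose axes are the flange's). Camera axes: x right, y down, z forward; pixel columns grow to the right and rows downward; lengths in m; the calibration is good to about 2 mm. A picture is of the moment at which its call begins: read the wrist's pose just before it. camera_params takes no time and is no camera call.
- ctrl.hand_in(): hands the job in; it is judged then, once.
The state is a dict: "time_s": time; "qpos": joint angles; "qd": joint speeds; "effort": joint torques, N m; "eef_pos": TCP position; "tcp_rot": TCP orientation; "ft_force": force on the tool from outside, world axes, zero at the start; "torque": the same for the moment, N m; "gripper_width": opening from 0.0 (shut) to 1.0 (fully open); "finger_force": force on a finger pad.
Only numpy, scipy, OpenCV 4.12 (cv2) and the standard library are available. Lean on these libraries where they do the work, as an engineer would, in place of code of your own. Each camera call takes 0.05 s, during which the arm holds its last target. There are 200 camera calls.

TASK

Take the square-headed drift out of the tool rack and use it to tap the bearing cup, which was started crooked, into its tilted housing: tap the high side of the rim, then alternately round the rim, so that the cup goes in without ever cocking badly, until it is square and flush with the housing face all round. Push the cup with the drift only, then stand the drift back in a hole of the rack; leave the other two punches, the bottle, the jar and the loupe where they are.

Things in the scene. Friction and masses are not known exactly. Their poses are not given: they have to be found in the camera images.
- housing: Square aluminium bearing housing, 96x96x44 mm, fixed on a dark steel angle fixture. Origin: centre of the 47 mm bore's mouth in the top face, 88 mm above the bench. z: bore axis pointing out, leaning 30 degrees from vertical, roughly towards the robot; x, y along the face's edges, x up the slope. Four screw heads, 13 mm wide and 6 mm high, stand on the face at x, y = +-37 mm.
- fixture: Dark steel angle fixture under the housing, bolted down. Base plate 150x130x12 mm, centred 20 mm along x from the origin; origin on the bench under the bore's mouth; z up, x away from the robot at yaw 0 (yaw varies, -0.25 to 0.45 rad). At most 120 mm high. Grey motors hang from 0.54 m up at about (0.63, 0.28) and (0.63, -0.22); dust hoods stand beyond y = 0.42 and -0.48.
- bearing_cup: Steel bearing cup: plain ring, 46 mm outside, 30 mm inside, 22 mm tall, at the start 9 to 12 mm proud of the housing face and leaning up to 0.1 rad in any direction. Origin: centre of its top rim; z out of the bore, square to the rim. The rim is a flat land 8 mm wide, mean radius 19 mm. Flush and square, its origin and z agree with the housing's. A lean over 0.14 rad (8 degrees) spoils it.
- cup_in (a joint): Depth of the rim's centre, m: 0 = 12 mm proud, 0.012 = flush, at the stop; starts at 0 to 0.003. The cup stays where left. It yields to a push on the rim along the bore of over 6 N plus 200 N per m/s (12 N at 30 mm/s). About half of the pushed point's travel sinks the cup, half leans it to that point (2 mm of push: 1 mm deeper, 0.05 rad); at the stop all of it leans.
- rack: Brown wooden tool rack, 50x185x50 mm, fixed. Origin: centre of its underside, z up, y along its row of three blind holes, each 16 mm wide and 40 mm deep (floor 10 mm above the bench) with a 3 mm chamfer.
- rack_hole0 (a point): mouth centre of the hole at rack y = -62 mm, in the rack's top face (z = 50 mm)
- rack_hole1 (a point): mouth centre of the middle hole
- rack_hole2 (a point): mouth centre of the hole at rack y = +62 mm
- drift: Steel drift, 120 g (varies), standing in one of the rack holes: a 12 mm round shank with a flat nose, 72 mm long, with a 17 mm collar at its top, under a 20x20 mm square head, 52 mm tall; 124 mm in all. Origin: centre of the nose (its lower end), z up to the head, x and y square to the head's flats.
- pin_punch: slender plain round steel punch, 12 mm across, 112 mm long, standing in another rack hole; origin at its lower end, z up. Leave it.
- centre_punch: short round steel punch, 12 mm shank, 16 mm head, 88 mm long, standing in another rack hole; origin at its lower end, z up. Leave it.
- oil_bottle: brown dropper bottle, 30 mm across, 99 mm tall, standing; origin at the centre of its underside, z up. Leave it.
- glass_jar: open glass jar, 61 mm across, 112 mm tall, standing; origin at the centre of its underside, z up. Leave it.
- loupe: black eye loupe, 30 mm across, 27 mm tall, standing; origin at the centre of its underside, z up. Leave it.

How it is judged:
By the outcome, as a careful person would: the job done as asked, in the order asked, and still so for the second after the job is handed in, with the robot touching nothing.
It also fails if it takes over 58 s, if anything falls off the work surface, if the arm or the gripper's body presses on something with over 40 N, if the wrist force passes 120 N, or if a joint passes its speed limit or range.

## Working session

There is one attempt and no reset: what is moved stays moved. The work goes in short steps, Python scripts to look and compute and a shell command to move; the robot and the scene stay as the last step left them, time stands still between calls to the robot, and variables do not carry over. Pictures are saved under pics/ and viewed, at most 13 in all, crops included, and the job is handed in when it is done.

```bash
ls; mkdir -p pics; cat > h.py <<'E'
import numpy as np,cv2
from workcell import ctrl, read_camera, camera_params
def cam(name):
    p=camera_params(name);s=ctrl.state();K=np.array(p['mtx'])
    if name=='wrist':
        T=np.eye(4);T[:3,:3]=s['tcp_rot'];T[:3,3]=s['eef_pos'];T=T@np.array(p['T_tool_cam'])
    else: T=np.array(p['world_from_camera'])
    return K,T
def ray(K,T,uv):
    d=np.linalg.inv(K)@np.array([uv[0],uv[1],1.]);d=T[:3,:3]@d
    return T[:3,3],d/np.linalg.norm(d)
def tri(rs):
    A=np.zeros((3,3));b=np.zeros(3)
    for o,d in rs:
        M=np.eye(3)-np.outer(d,d);A+=M;b+=M@o
    p=np.linalg.solve(A,b);return p,[np.linalg.norm(np.cross(p-o,d)) for o,d in rs]
def onz(K,T,uv,z):
    o,d=ray(K,T,uv);return o+d*(z-o[2])/d[2]
def proj(K,T,P):
    P=np.atleast_2d(P);q=(P-T[:3,3])@T[:3,:3]@K.T;return q[:,:2]/q[:,2:]
E
python3 - <<'E'
from h import *
for n in ['scene','side','wrist']:
    K,T=cam(n);im=read_camera(n);cv2.imwrite(f'pics/{n}0.png',im);print(n,K[0,0],T.round(3).tolist())
a=[cv2.imread(f'pics/{n}0.png') for n in ['scene','side']]
s=ctrl.state();print(s,ctrl.hold_point_z)
E
```

```text
drive.py
pics
workcell.py
scene 389.0452792167882 [[0.823, -0.24, 0.515, 0.06], [-0.568, -0.351, 0.744, -0.736], [0.002, -0.905, -0.425, 0.479], [0.0, 0.0, 0.0, 1.0]]
side 403.4430929573584 [[-0.999, 0.03, -0.043, 0.56], [0.051, 0.664, -0.746, 0.602], [0.006, -0.747, -0.665, 0.67], [0.0, 0.0, 0.0, 1.0]]
wrist 303.31037890341327 [[0.285, 0.924, 0.254, 0.14], [0.959, -0.274, -0.078, 0.713], [-0.002, 0.266, -0.964, 0.373], [0.0, 0.0, 0.0, 1.0]]
{'time_s': 0.15, 'qpos': array([-77.84730334,  34.37273887,  -0.14338327,  91.66861278,
         0.10203619,  54.02312298,  -4.57065991]), 'qd': array([-0.04744157, -0.14819231,  0.09594235, -0.05163215,  0.11301197,
        0.08579291,  0.02938301]), 'effort': array([ 2.63016547e-03, -7.76994467e+01,  1.56640258e+00, -2.58235484e+01,
        1.25143395e-02,  6.81620208e-03, -2.58442680e-05]), 'eef_pos': array([0.20641556, 0.69464935, 0.23064282]), 'tcp_rot': array([[-9.58596503e-01,  2.84767805e-01, -2.06459638e-04],
       [ 2.84767856e-01,  9.58595874e-01, -1.10430342e-03],
       [-1.16558704e-04, -1.11737446e-03, -9.99999369e-01]]), 'ft_force': array([0.33199739, 0.61322332, 0.00801791]), 'torque': array([-0.00596718, -0.01410104,  0.02225166]), 'finger_force': 0.0, 'gripper_width': 0.9971214986315073} -0.0187
```

View pics/scene0.png

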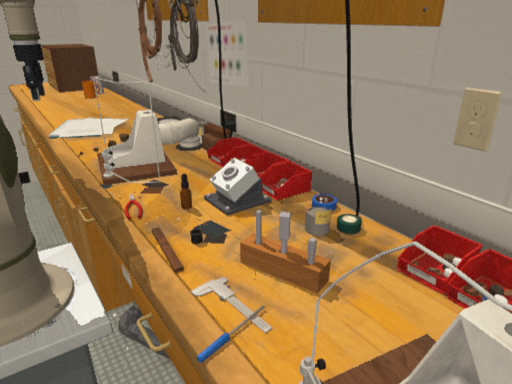

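View pics/side0.png

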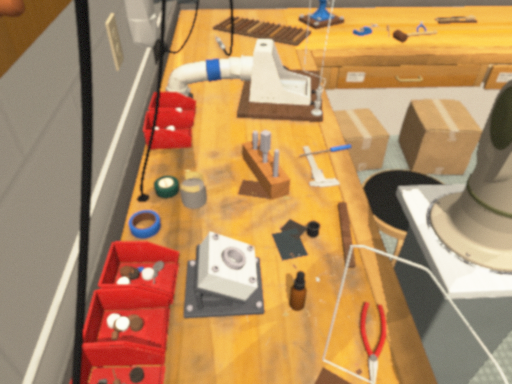

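The scene view shows the rack at about (285,260), with the square-headed drift in the middle hole (top 285,213), and the housing at (235,180). The side view shows the rack at (265,170) and the housing at (228,265).

```bash
python3 - <<'E'
import cv2,numpy as np
a=cv2.imread('pics/scene0.png');b=cv2.imread('pics/side0.png')
def c(i,x,y,w,h):
    return cv2.resize(i[y:y+h,x:x+w],(400,300),interpolation=cv2.INTER_CUBIC)
m=np.vstack([np.hstack([c(a,235,205,100,75+10)if 0 else c(a,232,205,104,78),c(a,200,150,80,60)]),np.hstack([c(b,225,125,80,60+0),c(b,180,227,100,75)])])
cv2.imwrite('pics/m1.png',m)
E
```

```text
(no output)
```

View pics/m1.png

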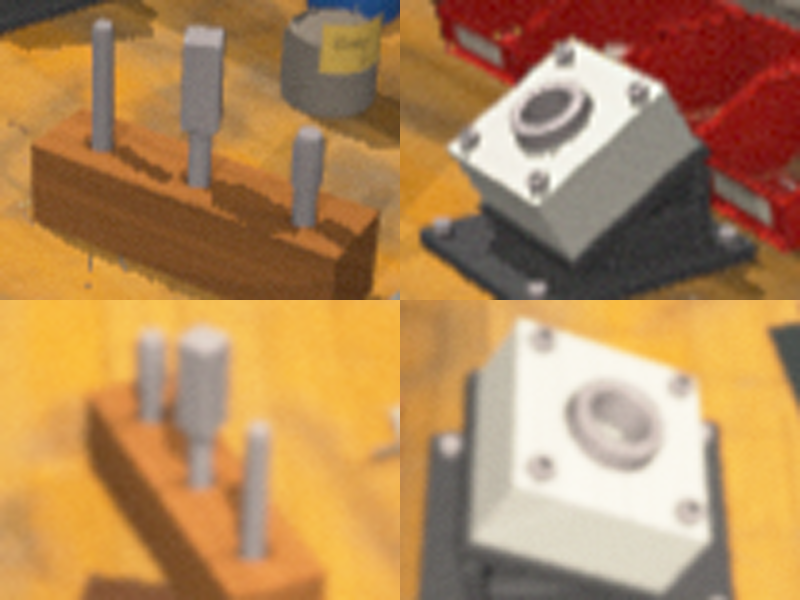

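```bash
cat > m1.py <<'E'
from h import *
A=cam('scene');B=cam('side')
P={1:(232,205,.26),2:(200,150,.2),3:(225,125,.2),4:(180,227,.25)}
def px(k,X,Y):
    x,y,s=P[k];return (x+(X+.5)*s-.5,y+(Y+.5)*s-.5)
L={'drift_top':(1,205,34,3,205,40),'pin_top':(1,103,23,3,258,130),'cen_top':(1,313,131,3,152,34),
'h_drift':(1,200,185,3,200,187),'h_pin':(1,103,149,3,254,257),'h_cen':(1,304,225,3,152,120),
's++':(2,165,50,4,140,165),'s+-':(2,240,92,4,145,35),'s-+':(2,70,140,4,288,210),'s--':(2,140,183,4,282,83),'cup':(2,148,113,4,217,124)}
R={}
for n,(k,X,Y,l,U,V) in L.items():
    p,e=tri([ray(*A,px(k,X,Y)),ray(*B,px(l,U,V))]);R[n]=p;print(n,p.round(4),np.round(e[0]*1000,1))
ux=R['s++']+R['s+-']-R['s-+']-R['s--'];uy=R['s++']+R['s-+']-R['s+-']-R['s--']
print(np.linalg.norm(ux)/2,np.linalg.norm(uy)/2,'yaw',np.degrees(np.arctan2(ux[1],ux[0])),np.degrees(np.arctan2(-uy[0],uy[1])),'tilt',np.degrees(np.arctan2(ux[2],np.hypot(*ux[:2]))))
c=sum(R[k] for k in R if k[0]=='s')/4;print(c)
d=R['h_pin']-R['h_cen'];print('rack',np.degrees(np.arctan2(-d[0],d[1])),np.linalg.norm(d))
E
python3 m1.py
```

```text
drift_top [ 0.4877 -0.2134  0.1323] 0.8
pin_top [ 0.4665 -0.1548  0.1205] 0.1
cen_top [ 0.5097 -0.273   0.0974] 0.8
h_drift [ 0.4877 -0.2143  0.0427] 0.5
h_pin [ 0.4654 -0.1563  0.0433] 0.5
h_cen [ 0.5088 -0.2733  0.0428] 0.2
s++ [0.6022 0.1681 0.1098] 0.2
s+- [0.602  0.0911 0.108 ] 0.3
s-+ [0.5378 0.1658 0.07  ] 0.6
s-- [0.5379 0.0909 0.0701] 0.2
cup [0.5688 0.1317 0.0904] 0.5
0.07506570713631466 0.07594233691624674 yaw 1.0968037754215563 -0.01885773202201797 tilt 31.150989486058183
[0.56999949 0.12895575 0.08948313]
rack 20.34671471611168 0.124824180269505
```

```bash
python3 - <<'E'
import cv2,numpy as np
a=cv2.imread('pics/scene0.png');b=cv2.imread('pics/wrist0.png');c=cv2.imread('pics/side0.png')
m=np.hstack([cv2.resize(a[60:240,80:230],(500,600),interpolation=cv2.INTER_CUBIC),np.vstack([cv2.resize(b,(300,225)),cv2.resize(c[150:384,280:512],(300,302)),np.zeros((73,300,3),np.uint8)])])
cv2.imwrite('pics/m2.png',m)
E
```

```text
(no output)
```

View pics/m2.png

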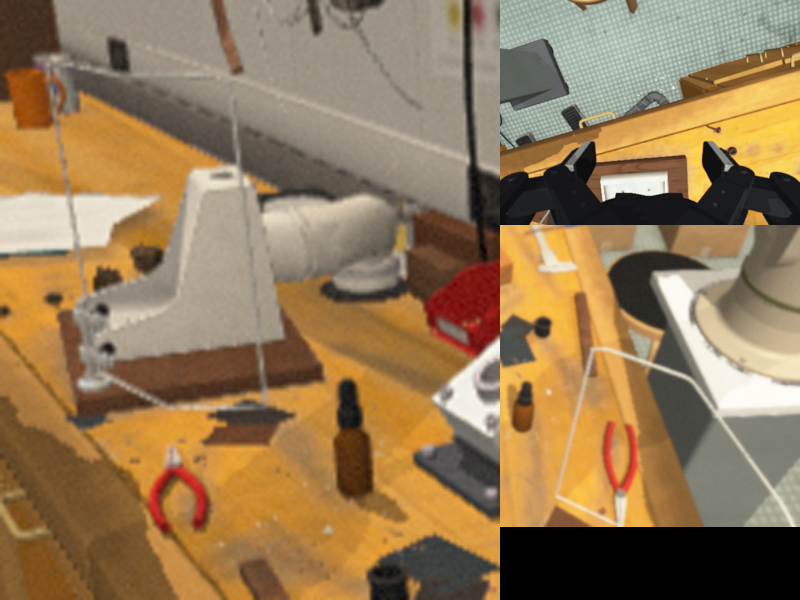

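```bash
python3 - <<'E'
from h import *
A=cam('scene');B=cam('side')
S={'TL':(95.6,78.6),'TR':(149,82.5),'BR':(159.5,181.5),'BL':(110,172)}
D=[(351,247),(428.5,271.7),(324,359),(373,382)]
for n,a in S.items():
    for b in D:
        p,e=tri([ray(*A,a),ray(*B,b)])
        if e[0]<.02: print(n,b,p.round(3),round(e[0],4))
for n,a,b in [('bottle',(80+.3*352,60+.3*490),(298,306)),('bottletop',(80+.3*347,60+.3*385),(280+25*.773,150+(388-225)*.775)),('loupe',(197,236),(312,229)),('can',(318,210),(193,182))]:
    print(n,tri([ray(*A,a),ray(*B,b)]))
E
```

```text
TR (351, 247) [0.433 0.308 0.319] 0.0
TR (324, 359) [0.48  0.428 0.3  ] 0.0037
TR (373, 382) [0.462 0.446 0.302] 0.0191
BR (351, 247) [0.362 0.131 0.111] 0.0056
BR (324, 359) [0.428 0.302 0.037] 0.0005
BL (428.5, 271.7) [0.263 0.21  0.135] 0.0111
bottle (array([ 0.45082245,  0.17805543, -0.00298107]), [np.float64(0.0004647159351397132), np.float64(0.00046471593513990197)])
bottletop (array([0.45515914, 0.17850431, 0.09054651]), [np.float64(0.0003537371781195993), np.float64(0.0003537371781195424)])
loupe (array([ 0.39539319, -0.00560249,  0.0115671 ]), [np.float64(0.0002390416894674491), np.float64(0.00023904168946741025)])
can (array([ 0.66229592, -0.12766215,  0.05513888]), [np.float64(0.0003613945120425016), np.float64(0.0003613945120422967)])
```

```bash
python3 - <<'E'
from h import *
A=cam('scene');B=cam('side')
print(onz(*A,(110,172),.035),onz(*A,(95.6,78.6),.319),onz(*A,(80+95*.3,60+380*.3),.03))
for z in(.3,.319,.34):print(onz(*B,(428.5,271.7),z),onz(*B,(373,382),.04))
E
```

```text
[0.3314603  0.46750842 0.035     ] [0.33372675 0.46153154 0.319     ] [0.32564734 0.46608456 0.03      ]
[0.34632781 0.33214771 0.3       ] [0.35982154 0.34351328 0.04      ]
[0.35731629 0.34602349 0.319     ] [0.35982154 0.34351328 0.04      ]
[0.36946145 0.36135988 0.34      ] [0.35982154 0.34351328 0.04      ]
```

```bash
echo '[1,-0.008,-0.017,-0.03,0,1,-0.016,-0.035,-0.06,0,1,-0.024,-0.052,-0.09,0,1,-0.032,-0.07,-0.12,0,1,-0.04,-0.087,-0.15,0]' | python3 drive.py; echo '[1,-0.021,-0.03,0,0,1,-0.042,-0.06,0,0,1,-0.062,-0.089,0,0,1,-0.083,-0.118,0,0,1,-0.104,-0.148,0,0]' | python3 drive.py
```

```text
time_s: 0.57
eef_pos: [0.22, 0.5989, 0.3823]
tcp_rot: [[-0.959, 0.285, -0.0], [0.285, 0.959, -0.001], [-0.0, -0.001, -1.0]]
ft_force: [-0.3, 1.3, -0.0]
gripper_width: 1.001
finger_force: 0.0
time_s: 0.98
eef_pos: [0.2778, 0.4269, 0.3812]
tcp_rot: [[-0.959, 0.285, -0.0], [0.285, 0.959, -0.0], [-0.0, -0.0, -1.0]]
ft_force: [1.0, 0.1, 0.2]
gripper_width: 0.996
finger_force: 0.0
```

```bash
echo '[1,-0.022,-0.031,0,0,1,-0.044,-0.062,0,0,1,-0.067,-0.092,0,0,1,-0.089,-0.123,0,0,1,-0.111,-0.154,0,0]' | python3 drive.py; echo '[1,-0.027,-0.027,0.004,0,1,-0.054,-0.055,0.008,0,1,-0.081,-0.082,0.012,0,1,-0.108,-0.11,0.016,0,1,-0.135,-0.137,0.02,0]' | python3 drive.py; echo '[0.6,-0.018,-0.034,0.015,7,0.6,-0.036,-0.068,0.03,14,0.6,-0.054,-0.102,0.045,21,0.6,-0.072,-0.136,0.06,28,0.6,-0.09,-0.17,0.075,35]' | python3 drive.py;echo '[0.6,0,0,0,7,0.6,0,0,0,14,0.6,0,0,0,19,0.6,0,0,0,19]' | python3 drive.py
python3 - <<'E'
from h import *
K,T=cam('wrist');cv2.imwrite('pics/w1.png',read_camera('wrist'));np.savez('pics/w1.npz',K=K,T=T)
print(T.round(3).tolist(),ctrl.state()['qpos'].round(1))
print(proj(K,T,[[.4877,-.2134,.134],[.4665,-.1548,.1205],[.5097,-.273,.0974],[.4877,-.2143,.05]]))
E
```

```text
time_s: 1.4
eef_pos: [0.3402, 0.2475, 0.3813]
tcp_rot: [[-0.959, 0.285, 0.0], [0.285, 0.959, 0.0], [0.0, 0.0, -1.0]]
ft_force: [1.2, 0.1, 0.4]
gripper_width: 0.998
finger_force: 0.0
time_s: 1.82
eef_pos: [0.4308, 0.0777, 0.3613]
tcp_rot: [[-0.959, 0.285, 0.001], [0.285, 0.959, 0.0], [-0.0, 0.001, -1.0]]
ft_force: [0.7, 2.1, 1.3]
gripper_width: 1.0
finger_force: 0.0
time_s: 2.23
eef_pos: [0.4683, -0.1107, 0.2858]
tcp_rot: [[-0.617, 0.787, 0.001], [0.787, 0.617, -0.0], [-0.0, 0.001, -1.0]]
ft_force: [0.7, 1.0, -0.6]
gripper_width: 0.602
finger_force: 0.0
time_s: 2.57
eef_pos: [0.4682, -0.1092, 0.286]
tcp_rot: [[-0.329, 0.944, -0.001], [0.944, 0.329, -0.0], [-0.0, -0.001, -1.0]]
ft_force: [-0.5, 0.4, -0.4]
gripper_width: 0.601
finger_force: 0.0
[[0.944, 0.317, 0.086, 0.445], [0.329, -0.91, -0.252, -0.046], [-0.002, 0.266, -0.964, 0.428], [0.0, 0.0, 0.0, 1.0]] [-23.3  15.7  37.9 120.6 -13.   47.7  42. ]
[[241.30160193 274.52056151]
 [240.46505827 216.19907484]
 [244.04231403 304.39701818]
 [243.70291253 242.69537788]]
```

View pics/w1.png

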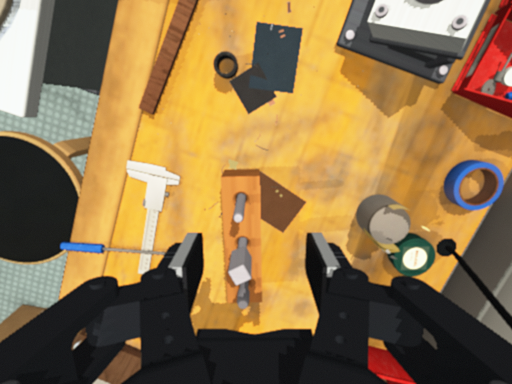

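```bash
echo '[0.6,-0.024,-0.002,0.03,0,0.6,-0.048,-0.003,0.06,0,0.6,-0.072,-0.005,0.09,0,0.6,-0.072,-0.005,0.09,0]' | python3 drive.py
python3 - <<'E'
from h import *
K,T=cam('wrist');im=read_camera('wrist');cv2.imwrite('pics/w2.png',im);np.savez('pics/w2.npz',K=K,T=T)
p=proj(K,T,[[.4877,-.2134,.134],[.4665,-.1548,.1205],[.5097,-.273,.0974]]);print(p)
w1=cv2.imread('pics/w1.png')
x,y=(p[0]-[50,60]).astype(int);print(x,y)
m=np.vstack([cv2.resize(im[y:y+100,x:x+100],(450,450),interpolation=cv2.INTER_CUBIC)]);
n=cv2.resize(w1[225:325,190:290],(350,350),interpolation=cv2.INTER_CUBIC);n=np.vstack([n,np.zeros((100,350,3),np.uint8)])
cv2.imwrite('pics/m3.png',np.hstack([m,n]))
E
```

```text
time_s: 2.95
eef_pos: [0.4865, -0.1818, 0.1922]
tcp_rot: [[-0.333, 0.943, -0.005], [0.943, 0.333, -0.002], [0.0, -0.005, -1.0]]
ft_force: [-0.3, 0.6, 0.7]
gripper_width: 0.603
finger_force: 0.0
[[243.92402488 250.02510027]
 [243.20762467 161.51795145]
 [247.09829896 296.74789502]]
193 190
```

View pics/m3.png

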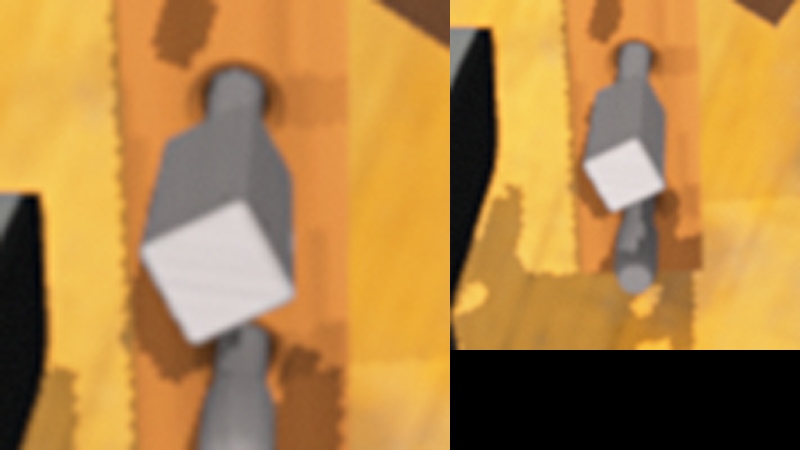

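```bash
python3 - <<'E'
from h import *
L=lambda f:(lambda d:(d['K'],d['T']))(np.load(f))
w1=L('pics/w1.npz');w2=L('pics/w2.npz')
a=[((X+.5)/4.5+193-.5,(Y+.5)/4.5+190-.5) for X,Y in [(143,247),(240,200),(293,295),(192,343)]]
b=[((X+.5)/3.5+190-.5,(Y+.5)/3.5+225-.5) for X,Y in [(135,163),(187,140),(214,187),(165,212)]]
P=[tri([ray(*w2,p),ray(*w1,q)]) for p,q in zip(a,b)]
for p,e in P: print(p.round(4),round(e[0]*1e3,2))
Q=np.array([onz(*w2,p,.134) for p in a]);print(Q.mean(0),onz(*w2,np.mean(a,0),.132))
for i in range(4):
    d=Q[(i+1)%4]-Q[i];print(np.linalg.norm(d),np.degrees(np.arctan2(d[1],d[0]))%90)
s=ctrl.state();R=s['tcp_rot'];print(s['eef_pos'],np.degrees(np.arctan2(R[1,1],R[0,1])),R.T@(np.r_[Q.mean(0)[:2],.095]-s['eef_pos']))
E
```

```text
[ 0.4729 -0.2131  0.1361] 0.06
[ 0.4848 -0.1994  0.1382] 0.29
[ 0.4983 -0.2128  0.1362] 0.17
[ 0.4856 -0.2233  0.1413] 0.63
[ 0.48559152 -0.21415046  0.134     ] [ 0.48578068 -0.21499998  0.132     ]
0.017578661736147194 47.029643586924934
0.018539846704908602 46.559755556772295
0.01860430894667693 47.20240108857206
0.018632569203750986 43.40604426674608
[ 0.48644336 -0.18021922  0.19403545] 19.439189853849697 [-0.03182885 -0.01167802  0.09904859]
```

```bash
echo '[0.6,-0.016,-0.006,0.005,-7,0.6,-0.032,-0.0113,0.01,-14,0.6,-0.032,-0.0113,0.02,-21,0.6,-0.032,-0.0113,0.03,-27,0.6,-0.032,-0.0113,0.03,-27]' | python3 drive.py; python3 - <<'E'
from h import *
s=ctrl.state();R=s['tcp_rot'];print(s['eef_pos'],np.degrees(np.arctan2(R[1,1],R[0,1])),R.T@(np.array([.4863,-.214,.09])-s['eef_pos']))
E
```

```text
time_s: 3.42
eef_pos: [0.4874, -0.2114, 0.1662]
tcp_rot: [[-0.73, 0.683, -0.0], [0.683, 0.73, 0.001], [0.001, 0.001, -1.0]]
ft_force: [0.2, -0.3, -0.4]
gripper_width: 0.601
finger_force: 0.0
[ 0.48742139 -0.21142486  0.16623867] 46.88918462190383 [-0.001008   -0.00268472  0.07623647]
```

```bash
echo '[0.6,-0.001,-0.002,0.025,0,0.6,-0.001,-0.002,0.05,0,0.6,-0.001,-0.002,0.076,0,0.6,-0.001,-0.002,0.076,0]' | python3 drive.py; echo '[0.1,0,0,0,0,0.1,0,0,0,0,0.1,0,0,0,0,0.1,0,0,0,0,0.1,0,0,0,0]' | python3 drive.py 60;  echo '[0.1,0,0,0,0,0.1,0,0,0,0,0.1,0,0,0,0]' | python3 drive.py 100
```

```text
time_s: 3.75
eef_pos: [0.4861, -0.2129, 0.0882]
tcp_rot: [[-0.725, 0.689, -0.004], [0.689, 0.725, 0.002], [0.004, -0.001, -1.0]]
ft_force: [-0.0, 1.4, 0.0]
gripper_width: 0.598
finger_force: 0.0
time_s: 4.17
eef_pos: [0.4879, -0.2147, 0.0921]
tcp_rot: [[-0.725, 0.689, 0.003], [0.689, 0.725, -0.001], [-0.002, 0.001, -1.0]]
ft_force: [-0.6, 0.8, 8.1]
gripper_width: 0.228
finger_force: 59.0
time_s: 4.42
eef_pos: [0.4879, -0.2147, 0.0922]
tcp_rot: [[-0.725, 0.689, 0.003], [0.689, 0.725, -0.001], [-0.002, 0.002, -1.0]]
ft_force: [-1.3, 1.6, 9.7]
gripper_width: 0.22
finger_force: 97.1
```

```bash
echo '[0.1,0,0,-0.02,0,0.1,0,0,-0.05,0,0.1,0,0,-0.085,0,0.1,0,0,-0.12,0,0.1,0,0,-0.15,0]' | python3 drive.py 110; echo '[0.1,0,0,0,7,0.1,0,0,0,14,0.1,0,0,0,21,0.1,0,0,0,28,0.1,0,0,0,35]' | python3 drive.py; echo '[0.1,0,0,0,6,0.1,0,0,0,11.5,0.1,0,0,0,11.5]' | python3 drive.py; echo '[0.1,0.037,0.008,0,0,0.1,0.074,0.016,0,0,0.1,0.111,0.024,0,0,0.1,0.148,0.032,0,0,0.1,0.185,0.04,0,0]' | python3 drive.py;python3 - <<'E'
from h import *
s=ctrl.state();R=s['tcp_rot'];print(s['eef_pos'],np.degrees(np.arctan2(R[1,1],R[0,1])),s['qpos'].round(1))
E
```

```text
time_s: 4.83
eef_pos: [0.4869, -0.2147, 0.2434]
tcp_rot: [[-0.724, 0.689, 0.002], [0.689, 0.724, -0.0], [-0.002, 0.001, -1.0]]
ft_force: [1.4, 0.2, -1.2]
gripper_width: 0.219
finger_force: 107.4
time_s: 5.25
eef_pos: [0.487, -0.2143, 0.2415]
tcp_rot: [[-0.192, 0.981, 0.002], [0.981, 0.192, 0.0], [0.0, 0.002, -1.0]]
ft_force: [-0.0, 0.2, -1.3]
gripper_width: 0.219
finger_force: 107.3
time_s: 5.5
eef_pos: [0.487, -0.2141, 0.241]
tcp_rot: [[0.005, 1.0, 0.001], [1.0, -0.005, 0.0], [0.0, 0.001, -1.0]]
ft_force: [1.0, 0.3, -1.2]
gripper_width: 0.221
finger_force: 107.3
time_s: 5.92
eef_pos: [0.5272, -0.0278, 0.2411]
tcp_rot: [[-0.002, 1.0, 0.001], [1.0, 0.002, 0.001], [0.001, 0.001, -1.0]]
ft_force: [1.3, 0.5, -1.2]
gripper_width: 0.221
finger_force: 107.4
[ 0.52719411 -0.02775299  0.24107011] 0.13712695987919352 [-32.2  24.2  40.9 118.5 -22.4  44.9  22.5]
```

```bash
echo '[0.1,0.035,0.004,0,0,0.1,0.07,0.009,0,0,0.1,0.09,0.013,0,0,0.1,0.09,0.013,0,0,0.1,0.09,0.013,0,0]' | python3 drive.py;python3 - <<'E'
from h import *
K,T=cam('wrist');im=read_camera('wrist');cv2.imwrite('pics/w3.png',im);np.savez('pics/w3.npz',K=K,T=T)
s=ctrl.state()
print(s['eef_pos'],proj(K,T,[[.57,.129,.09],[.6022,.168,.11],[.538,.091,.07],s['eef_pos']-[0,0,.082]]))
E
```

```text
time_s: 6.33
eef_pos: [0.5401, 0.0618, 0.2406]
tcp_rot: [[-0.005, 1.0, 0.0], [1.0, 0.005, 0.0], [0.0, 0.0, -1.0]]
ft_force: [-0.1, -0.9, -1.7]
gripper_width: 0.22
finger_force: 107.4
[0.54003641 0.06026157 0.24072784] [[288.25934233 109.86383895]
 [331.12063848  61.4698133 ]
 [253.73847617 148.09020222]
 [256.03976465 201.85647158]]
```

```bash
python3 - <<'E'
from h import *
im=cv2.imread('pics/w3.png');d=np.load('pics/w3.npz');c=proj(d['K'],d['T'],[.57,.129,.09])[0]
x,y=int(c[0]-80),int(max(0,c[1]-45));print(x,y)
cv2.imwrite('pics/m4.png',cv2.resize(im[y:y+120,x:x+160],(800,600),interpolation=cv2.INTER_CUBIC))
E
```

```text
208 64
```

View pics/m4.png

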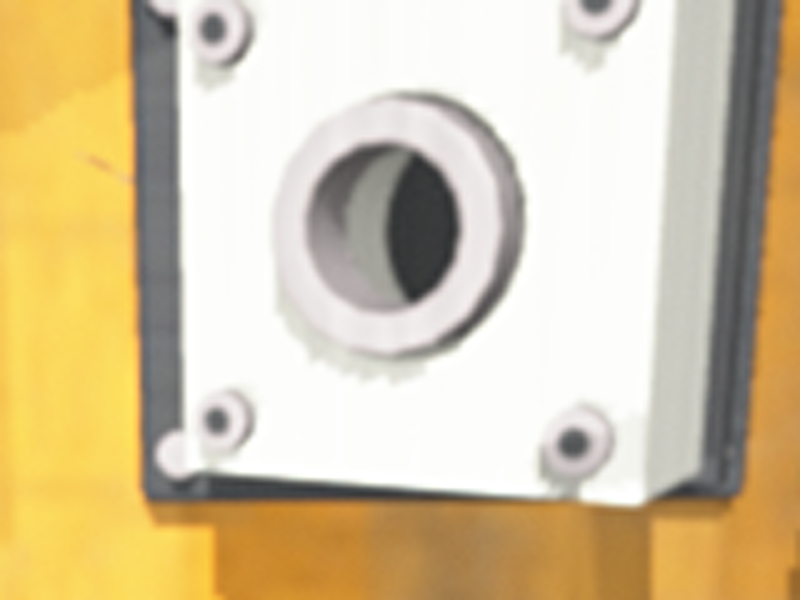

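```bash
cat > fit.py <<'E'
from h import *
from scipy.optimize import least_squares
from scipy.spatial.transform import Rotation as Ro
def Rh(yaw,tilt=np.radians(30)): return Ro.from_euler('z',yaw).as_matrix()@Ro.from_euler('y',-tilt).as_matrix()
S=np.array([[-37,37,6],[37,37,6],[-37,-37,6],[37,-37,6]])/1000
def fit(K,T,scr,out,inn):
    # housing: origin xyz + yaw (z weakly tied to .088)
    f=lambda q:np.r_[(proj(K,T,q[:3]+S@Rh(q[3]).T)-scr).ravel(),(q[2]-.088)/.001*.3]
    q=least_squares(f,[.57,.129,.088,0]).x;R=Rh(q[3])
    t=np.linspace(0,2*np.pi,181);C=np.c_[np.cos(t),np.sin(t),0*t]
    def box(r,v):
        P=q[:3]+(np.r_[v[3:5],v[0]]+r*C@Ro.from_rotvec([v[1],v[2],0]).as_matrix().T)@R.T
        p=proj(K,T,P);return np.r_[p.min(0),p.max(0)]
    g=lambda v:np.r_[box(.023,v)-out,box(.015,v)-inn,(np.array(v[3:5]))/.0005*.3]
    r=least_squares(g,[.01,0,0,0,0]);return q,f(q).round(2),r.x,r.fun.round(2)
def cup(q,v):
    out={}
    for n,a in [('+x',0),('+y',90),('-x',180),('-y',270)]:
        p=np.r_[v[3:5],v[0]]+Ro.from_rotvec([v[1],v[2],0]).apply(.019*np.array([np.cos(np.radians(a)),np.sin(np.radians(a)),0]))
        out[n]=(p*1000).round(1).tolist()
    return out
E
python3 - <<'E'
from fit import *
d=np.load('pics/w3.npz');K,T=d['K'],d['T']
s=lambda X,Y:((X+.5)/5+207.5,(Y+.5)/5+63.5)
scr=np.array([s(213,30),s(596,2),s(217,420),s(573,442)])
out=np.r_[s(273,94),s(503,357)];inn=np.r_[s(305,142),s(460,312)]
q,rq,v,rv=fit(K,T,scr,out,inn);print(q,np.degrees(q[3]),rq,'\n',v,rv,'\n',cup(q,v))
E
```

```text
[0.56991681 0.12905628 0.08685736 0.01009341] 0.5783095451604253 [ 0.21  0.05  0.   -0.51  0.03  0.2  -0.23  0.35 -0.34] 
 [0.00914884 0.01126002 0.02101116 0.00023764 0.00044892] [-0.53  0.18 -0.09 -0.17  0.65  0.03 -0.1   0.08  0.14  0.27] 
 {'+x': [19.2, 0.5, 8.7], '+y': [0.2, 19.4, 9.4], '-x': [-18.8, 0.4, 9.5], '-y': [0.2, -18.5, 8.9]}
```

```bash
cat > tgt.py <<'E'
# usage: tgt.py x y h(mm local, contact) -> tool-frame delta from measured pose; also local coords of current contact point
import sys
from fit import *
O=np.array([.5705,.129,.0875]);R=Rh(.009);OFF=np.array([.006,.0015,-.082])
s=ctrl.state();print('t',round(s['time_s'],2),'contact local mm',((R.T@(s['eef_pos']+OFF-O))*1000).round(2),'F',s['ft_force'].round(1),'Fn',round(float(R[:,2]@s['ft_force']),1))
for a in sys.argv[1:]:
    p=np.array([float(k) for k in a.split(',')])/1000
    print(a,(s['tcp_rot'].T@(O+R@p-OFF-s['eef_pos'])).round(4))
E
python3 tgt.py=- 2>/dev/null; python3 tgt.py -19,0,40 -19,0,16
```

```text
t 6.38 contact local mm [ 13.9  -67.02  74.22] F [-0.7 -0.7 -1. ] Fn -0.5
-19,0,40 [ 0.0669 -0.0119  0.0461]
-19,0,16 [0.067  0.0001 0.0669]
```

```bash
echo '[0.1,0.034,-0.006,0,0,0.1,0.067,-0.012,0.02,0,0.1,0.067,-0.012,0.046,0,0.1,0.067,0,0.067,0,0.1,0.067,0,0.067,0]' | python3 drive.py 120; echo '[0.1,0,0,0,0,0.1,0,0,0,0]' | python3 drive.py; python3 tgt.py -19,0,12 ; python3 - <<'E'
from h import *
K,T=cam('wrist');im=read_camera('wrist');cv2.imwrite('pics/w4.png',im);np.savez('pics/w4.npz',K=K,T=T)
A=read_camera('side');cv2.imwrite('pics/s4.png',A)
c=proj(K,T,[.57,.129,.09])[0].astype(int);x,y=max(0,c[0]-50),max(0,c[1]-50);print(c,x,y)
m=cv2.resize(im[y:y+110,x:x+110],(480,480),interpolation=cv2.INTER_CUBIC)
n=cv2.resize(A[235:285,205:255],(320,320),interpolation=cv2.INTER_CUBIC);n=np.vstack([n,np.zeros((160,320,3),np.uint8)])
cv2.imwrite('pics/m5.png',np.hstack([m,n]))
E
```

```text
time_s: 6.8
eef_pos: [0.5401, 0.1264, 0.1708]
tcp_rot: [[0.0, 1.0, -0.002], [1.0, -0.0, -0.002], [-0.002, -0.002, -1.0]]
ft_force: [0.4, -0.7, -0.9]
gripper_width: 0.218
finger_force: 117.3
time_s: 6.97
eef_pos: [0.5405, 0.1257, 0.1744]
tcp_rot: [[0.003, 1.0, 0.001], [1.0, -0.003, -0.0], [-0.0, 0.001, -1.0]]
ft_force: [0.4, -0.4, -1.3]
gripper_width: 0.216
finger_force: 117.3
t 6.97 contact local mm [-18.34  -1.59  16.2 ] F [ 0.4 -0.4 -1.3] Fn -1.3
-19,0,12 [0.0016 0.0015 0.004 ]
[294 194] 244 144
```

View pics/m5.png

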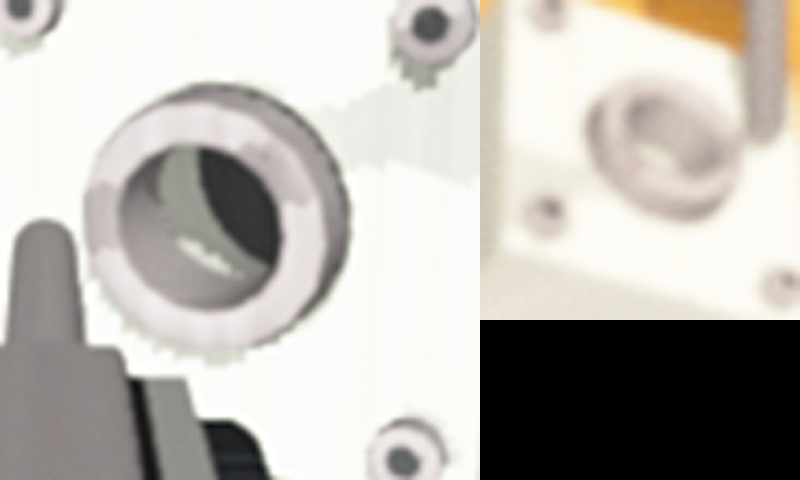

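```bash
python3 - <<'E'
from fit import *
s3=lambda X,Y:((X+.5)/5+207.5,(Y+.5)/5+63.5)
k=480/110;s4=lambda X,Y:((X+.5)/k+243.5,(Y+.5)/k+143.5)
V=[]
d=np.load('pics/w3.npz');V.append((d['K'],d['T'],[0,1,2,3],np.array([s3(213,30),s3(596,2),s3(217,420),s3(573,442)]),np.r_[s3(273,94),s3(503,357)],np.r_[s3(305,142),s3(460,312)]))
d=np.load('pics/w4.npz');V.append((d['K'],d['T'],[0,1,3],np.array([s4(20,5),s4(430,23),s4(402,460)]),np.r_[s4(84,100),s4(328,351)],np.r_[s4(119,145),s4(281,311)]))
t=np.linspace(0,2*np.pi,361);C=np.c_[np.cos(t),np.sin(t),0*t]
def f(u,idx=range(2)):
    q,v=u[:4],u[4:9];R=Rh(q[3]);e=[(q[2]-.088)/.001*.3,v[3]/.0005*.3,v[4]/.0005*.3]
    for i in idx:
        K,T,ii,scr,o,n=V[i];T=T.copy();T[:3,3]+=0
        sh=u[9+2*i:11+2*i];e+=list(sh*.5)
        e+=list((proj(K,T,q[:3]+S[ii]@R.T)+sh-scr).ravel())
        for r,b in((.023,o),(.015,n)):
            p=proj(K,T,q[:3]+(np.r_[v[3:5],v[0]]+r*C@Ro.from_rotvec([v[1],v[2],0]).as_matrix().T)@R.T)+sh
            e+=list(np.r_[p.min(0),p.max(0)]-b)
    return np.array(e)
for idx in ([0],[1],[0,1]):
    r=least_squares(lambda u:f(u,idx),[.57,.129,.088,0,.01,0,0,0,0,0,0,0,0]);J=r.jac;cov=np.linalg.pinv(J.T@J)*.1
    print(idx,r.x.round(4),r.fun.round(1).tolist() if len(idx)==2 else '',np.sqrt(np.diag(cov))[[4,5,6]].round(4));print(cup(r.x[:4],r.x[4:9]))
K,T=V[1][:2]
sg=np.array([.5405,.1257,.1744]);
for off in (0,.0015,.003): print(off,(proj(K,T,[sg+[0,off,-.082],sg+[0,off+.006,-.082]])-[243.5,143.5])*k-.5)
E
```

```text
[0] [ 5.700e-01  1.288e-01  8.700e-02  1.030e-02  9.200e-03  9.800e-03
  1.980e-02  2.000e-04  4.000e-04 -5.470e-02 -3.102e-01  0.000e+00
  0.000e+00]  [0.0011 0.2443 0.0214]
{'+x': [19.2, 0.4, 8.8], '+y': [0.2, 19.4, 9.3], '-x': [-18.8, 0.4, 9.5], '-y': [0.2, -18.6, 9.0]}
[1] [ 5.7000e-01  1.2960e-01  8.7400e-02  1.3600e-02  8.9000e-03  6.2300e-02
  8.2000e-03  1.0000e-04 -1.0000e-04  8.8330e-01  6.1256e+00 -6.9500e-02
  4.7800e-02]  [0.0011 0.0286 0.021 ]
{'+x': [19.1, -0.1, 8.7], '+y': [0.1, 18.9, 10.1], '-x': [-18.9, -0.1, 9.0], '-y': [0.1, -19.1, 7.7]}
[0, 1] [ 5.701e-01  1.293e-01  8.700e-02  1.200e-02  1.000e-02  7.070e-02
  5.500e-03  6.000e-04  3.000e-04 -1.533e-01  1.357e-01 -5.980e-02
 -2.796e-01] [-0.3, 0.3, 0.2, -0.1, 0.1, 0.1, 0.0, 0.0, -0.7, 0.1, 0.2, -0.1, 0.2, -0.5, 0.1, -0.2, -0.1, 0.7, 0.1, -0.2, 0.2, -0.0, -0.1, 0.2, -0.2, -0.2, 0.3, 0.0, 0.1, -0.5, -0.1, -0.1, 0.2, 0.5, 0.1, 0.1, -0.3] [0.0007 0.0233 0.0141]
{'+x': [19.6, 0.3, 9.9], '+y': [0.6, 19.2, 11.3], '-x': [-18.4, 0.3, 10.1], '-y': [0.6, -18.7, 8.7]}
0 [[ 54.48212474 245.57220256]
 [ 54.44088565 212.83342749]]
0.0015 [[ 54.47186794 237.42955869]
 [ 54.43048699 204.57816715]]
0.003 [[ 54.46157594 229.25897774]
 [ 54.4200524  196.29438766]]
```

```bash
sed -i 's/^O=.*/O=np.array([.5701,.1293,.0874]);R=Rh(.011);OFF=np.array([.0045,-.001,-.082])/' tgt.py; python3 tgt.py -19,0,25 0,19,25 0,19,14
```

```text
t 7.07 contact local mm [-18.99  -3.61  17.06] F [ 0.3 -0.5 -1.8] Fn -1.7
-19,0,25 [ 0.0036 -0.004  -0.0069]
0,19,25 [ 0.0228  0.0122 -0.0163]
0,19,14 [ 0.0229  0.0177 -0.0068]
```

```bash
echo '[0.1,0.008,-0.002,-0.014,0,0.1,0.0228,0.0122,-0.0163,0,0.1,0.0228,0.0122,-0.0163,0,0.1,0.0229,0.0177,-0.0068,0,0.1,0.0229,0.0177,-0.0068,0]' | python3 drive.py; echo '[0.1,0,0,0,0,0.1,0,0,0,0]' | python3 drive.py >/dev/null; python3 tgt.py 0,19,12; for i in 1; do echo '[0.1,0,0.0005,0.0009,0,0.1,0,0.0005,0.0009,0]' | python3 drive.py>/dev/null; python3 tgt.py;echo '[0.1,0,0.0005,0.0009,0,0.1,0,0.0005,0.0009,0]' | python3 drive.py>/dev/null; python3 tgt.py; done
```

```text
time_s: 7.48
eef_pos: [0.5582, 0.1501, 0.1794]
tcp_rot: [[0.0, 1.0, 0.0], [1.0, -0.0, -0.0], [-0.0, 0.0, -1.0]]
ft_force: [-0.3, 0.2, -1.5]
gripper_width: 0.217
finger_force: 117.5
t 7.65 contact local mm [-1.53 19.24 13.  ] F [ 0.1  0.3 -1.4] Fn -1.3
0,19,12 [-0.0002  0.0018  0.0001]
t 7.82 contact local mm [-1.18 19.72 11.92] F [ 0.5 -0.7 -0.8] Fn -0.9
t 7.98 contact local mm [-1.17 19.93 10.87] F [-0.4 -0.8 -0.1] Fn 0.2
```

```bash
echo '[0.1,-0.0007,0.001,0.0009,0,0.1,-0.0007,0.001,0.0009,0]' | python3 drive.py>/dev/null; python3 tgt.py;echo '[0.1,0,0.0005,0.0009,0,0.1,0,0.0005,0.0009,0]' | python3 drive.py>/dev/null; python3 tgt.py
```

```text
t 8.15 contact local mm [-0.94 19.58  9.83] F [-3.2  1.4  3.6] Fn 4.7
t 8.32 contact local mm [-0.96 19.57  8.75] F [-2.7  1.5  3.4] Fn 4.3
```

```bash
echo '[0.1,0,0.0004,0.0007,0,0.1,0,0.0004,0.0007,0]' | python3 drive.py>/dev/null; python3 tgt.py -19,0,15 -19,0,11
```

```text
t 8.48 contact local mm [-0.93 19.57  7.84] F [-2.9  0.7  3.7] Fn 4.6
-19,0,15 [-0.0198 -0.019   0.0028]
-19,0,11 [-0.0198 -0.017   0.0063]
```

```bash
echo '[0.1,0,-0.004,-0.007,0,0.1,-0.0198,-0.019,0.0015,0,0.1,-0.0198,-0.018,0.0045,0,0.1,-0.0198,-0.0175,0.0055,0,0.1,-0.0198,-0.0175,0.0055,0]' | python3 drive.py>/dev/null; python3 tgt.py -19,0,10; echo '[0.1,0,0.0005,0.0009,0,0.1,0,0.0005,0.0009,0]' | python3 drive.py>/dev/null; python3 tgt.py;echo '[0.1,0,0.0005,0.0009,0,0.1,0,0.0005,0.0009,0]' | python3 drive.py>/dev/null; python3 tgt.py
```

```text
t 8.9 contact local mm [-18.25  -0.33  11.74] F [-0.2  0.6 -1.5] Fn -1.2
-19,0,10 [0.0003 0.0002 0.0019]
t 9.07 contact local mm [-18.25   0.16  10.61] F [ 0.1  0.3 -1.4] Fn -1.2
t 9.23 contact local mm [-18.46   0.04   9.71] F [-0.7  0.   1.1] Fn 1.3
```

```bash
echo '[0.1,0,0.0005,0.0009,0,0.1,0,0.0005,0.0009,0]' | python3 drive.py>/dev/null; python3 tgt.py; echo '[0.1,0,0.0005,0.0009,0,0.1,0,0.0005,0.0009,0]' | python3 drive.py>/dev/null; python3 tgt.py 0,-19,14 0,-19,11
```

```text
t 9.4 contact local mm [-18.47  -0.03   8.87] F [-1.1  0.6  4.7] Fn 4.7
t 9.57 contact local mm [-18.56  -0.07   7.85] F [-1.6  1.1  4.3] Fn 4.6
0,-19,14 [-0.0188  0.0132 -0.0146]
0,-19,11 [-0.0188  0.0147 -0.012 ]
```

```bash
echo '[0.1,-0.002,-0.004,-0.009,0,0.1,-0.0188,0.0132,-0.0155,0,0.1,-0.0188,0.0137,-0.0145,0,0.1,-0.0188,0.015,-0.012,0,0.1,-0.0188,0.015,-0.012,0]' | python3 drive.py>/dev/null; python3 tgt.py 0,-19,10; echo '[0.1,0,0.0005,0.0009,0,0.1,0,0.0005,0.0009,0]' | python3 drive.py>/dev/null; python3 tgt.py;echo '[0.1,0,0.0005,0.0009,0,0.1,0,0.0005,0.0009,0]' | python3 drive.py>/dev/null; python3 tgt.py;echo '[0.1,0,0.0005,0.0009,0,0.1,0,0.0005,0.0009,0]' | python3 drive.py>/dev/null; python3 tgt.py
```

```text
t 9.98 contact local mm [ -0.54 -19.25  10.72] F [-0.3 -0.5 -1.2] Fn -0.9
0,-19,10 [0.0003 0.0008 0.0004]
t 10.15 contact local mm [ -0.76 -18.81   9.67] F [ 0.4  1.3 -1.3] Fn -1.3
t 10.32 contact local mm [ -0.4  -18.96   8.6 ] F [ 0.4 -0.9 -1.5] Fn -1.5
t 10.48 contact local mm [ -0.35 -19.06   7.75] F [-1.   1.1  0.5] Fn 0.9
```

```bash
echo '[0.1,0,0.0005,0.0009,0,0.1,0,0.0009,0.0016,0,0.1,0,0.0009,0.0016,0]' | python3 drive.py>/dev/null; python3 tgt.py 0,19,12 0,19,7.5
```

```text
t 10.73 contact local mm [ -0.31 -19.16   6.07] F [-2.   1.4  3.4] Fn 3.9
0,19,12 [ 0.0381 -0.0031 -0.0053]
0,19,7.5 [ 0.0382 -0.0009 -0.0014]
```

```bash
echo '[0.1,0.005,-0.005,-0.009,0,0.1,0.0382,-0.0031,-0.0053,0,0.1,0.0382,-0.0012,-0.002,0,0.1,0.0382,-0.0012,-0.002,0]' | python3 drive.py>/dev/null; python3 tgt.py 0,19,6; echo '[0.1,0,0.0005,0.0009,0,0.1,0,0.0005,0.0009,0]' | python3 drive.py>/dev/null; python3 tgt.py;echo '[0.1,0,0.0005,0.0009,0,0.1,0,0.0009,0.0016,0,0.1,0,0.0009,0.0016,0]' | python3 drive.py>/dev/null; python3 tgt.py -19,0,12 -19,0,7
```

```text
t 11.07 contact local mm [ 0.06 21.47  7.77] F [-0.6  1.2 -1. ] Fn -0.6
0,19,6 [-0.0025  0.0008  0.0016]
t 11.23 contact local mm [ 0.17 18.55  7.18] F [-0.3  0.7 -0.3] Fn -0.2
t 11.48 contact local mm [ 0.16 18.42  5.44] F [-1.2  0.3  4.6] Fn 4.6
-19,0,12 [-0.0187 -0.0196  0.0039]
-19,0,7 [-0.0186 -0.0171  0.0082]
```

```bash
echo '[0.1,-0.003,-0.006,-0.009,0,0.1,-0.0186,-0.0196,0.0025,0,0.1,-0.0186,-0.0175,0.0072,0,0.1,-0.0186,-0.0175,0.0072,0]' | python3 drive.py>/dev/null; python3 tgt.py -19,0,6.5; echo '[0.1,0,0.0005,0.0009,0,0.1,0,0.0009,0.0016,0]' | python3 drive.py>/dev/null; python3 tgt.py;echo '[0.1,0,0.0005,0.0009,0,0.1,0,0.0009,0.0016,0,0.1,0,0.0009,0.0016,0]' | python3 drive.py>/dev/null; python3 tgt.py 0,-19,11 0,-19,6
```

```text
t 11.82 contact local mm [-19.54  -0.72   7.99] F [ 0.4  0.1 -1.1] Fn -1.1
-19,0,6.5 [0.0007 0.0012 0.001 ]
t 11.98 contact local mm [-18.46   0.47   6.15] F [-2.7 -1.1  4.9] Fn 5.6
t 12.23 contact local mm [-18.47   0.46   4.23] F [-2.3 -1.7  4. ] Fn 4.6
0,-19,11 [-0.0193  0.0128 -0.0151]
0,-19,6 [-0.0193  0.0153 -0.0108]
```

```bash
echo '[0.1,0,-0.003,-0.008,0,0.1,0,0.02,-0.025,0,0.1,0,0.0295,-0.024,0,0.1,0,0.0308,-0.0216,0,0.1,0,0.0308,-0.0216,0]' | python3 drive.py>/dev/null; python3 tgt.py 19,0,5.5; echo '[0.1,0,0.0005,0.0009,0,0.1,0,0.0009,0.0016,0]' | python3 drive.py>/dev/null; python3 tgt.py 19,0,3.8
```

```text
t 12.65 contact local mm [18.51  0.45  6.78] F [-0.8 -0.4 -2. ] Fn -1.4
19,0,5.5 [-0.0004  0.0011  0.0009]
t 12.82 contact local mm [17.46  0.15  5.41] F [ 0.6 -0.1 -0.6] Fn -0.8
19,0,3.8 [-0.0001  0.0021  0.0006]
```

```bash
echo '[0.1,0,0.0008,0.0007,0,0.1,0,0.0013,0.0013,0,0.1,0,0.0013,0.0013,0]' | python3 drive.py>/dev/null; python3 tgt.py ; echo '[0.1,0,0.0002,0.0004,0,0.1,0,0.0002,0.0004,0]' | python3 drive.py>/dev/null; python3 tgt.py 0,-19,10 0,-19,5.5
```

```text
t 13.07 contact local mm [17.89  0.12  4.07] F [-5.   0.3  2.7] Fn 4.8
t 13.23 contact local mm [18.02  0.14  3.64] F [-5.7 -0.3  2.5] Fn 5.0
0,-19,10 [-0.0194 -0.0185  0.0035]
0,-19,5.5 [-0.0193 -0.0163  0.0074]
```

```bash
echo '[0.1,-0.003,-0.004,-0.007,0,0.1,-0.0194,-0.0185,0.002,0,0.1,-0.0193,-0.0163,0.0072,0,0.1,-0.0193,-0.0163,0.0072,0]' | python3 drive.py>/dev/null; python3 tgt.py 0,-19,4.5; echo '[0.1,0,0.0005,0.0009,0,0.1,0,0.0009,0.0016,0]' | python3 drive.py>/dev/null; python3 tgt.py 0,-19,2.4;  echo '[0.1,0,0.0005,0.0009,0,0.1,0,0.0007,0.0013,0,0.1,0,0.0007,0.0013,0]' | python3 drive.py>/dev/null; python3 tgt.py 0,19,9 0,19,5
```

```text
t 13.57 contact local mm [  1.13 -19.93   5.26] F [-0.2 -0.4 -1.4] Fn -1.1
0,-19,4.5 [ 0.0009 -0.0006  0.0012]
t 13.73 contact local mm [  1.83 -18.93   3.67] F [-2.4 -1.5  5.9] Fn 6.3
0,-19,2.4 [-0.0001 -0.001   0.002 ]
t 13.98 contact local mm [  1.75 -18.92   2.15] F [-1.3 -0.7  4.7] Fn 4.7
0,19,9 [ 0.0379 -0.0054 -0.0051]
0,19,5 [ 0.0379 -0.0034 -0.0016]
```

```bash
echo '[0.1,0.005,-0.004,-0.008,0,0.1,0.0379,-0.0054,-0.006,0,0.1,0.0379,-0.0034,-0.0016,0,0.1,0.0379,-0.0034,-0.0016,0]' | python3 drive.py>/dev/null; python3 tgt.py 0,19,4; echo '[0.1,-0.001,0.0005,0.0009,0,0.1,-0.001,0.0009,0.0016,0]' | python3 drive.py>/dev/null; python3 tgt.py 0,19,1.8;  echo '[0.1,0,0.0005,0.0009,0,0.1,0,0.0008,0.0014,0,0.1,0,0.0008,0.0014,0]' | python3 drive.py>/dev/null; python3 tgt.py -19,0,9 -19,0,4.5
```

```text
t 14.32 contact local mm [-0.84 21.97  4.64] F [ 0.   0.6 -2.3] Fn -2.0
0,19,4 [-0.003   0.0011  0.0001]
t 14.48 contact local mm [-0.57 17.54  3.33] F [-0.8  1.4  1.7] Fn 1.9
0,19,1.8 [0.0015 0.0012 0.001 ]
t 14.73 contact local mm [-0.58 17.57  1.8 ] F [-2.6  1.7  4.4] Fn 5.1
-19,0,9 [-0.0178 -0.0193  0.003 ]
-19,0,4.5 [-0.0178 -0.0171  0.0069]
```

```bash
echo '[0.1,-0.003,-0.006,-0.009,0,0.1,-0.0178,-0.0193,0.0015,0,0.1,-0.0178,-0.0175,0.0062,0,0.1,-0.0178,-0.0175,0.0062,0]' | python3 drive.py>/dev/null; python3 tgt.py -19,0,3; echo '[0.1,0,0.0007,0.0014,0,0.1,0,0.001,0.0018,0,0.1,0,0.001,0.0018,0]' | python3 drive.py>/dev/null; python3 tgt.py ;  echo '[0.1,0,0.0003,0.0006,0,0.1,0,0.0006,0.0011,0,0.1,0,0.0006,0.0011,0]' | python3 drive.py>/dev/null; python3 tgt.py 19,0,9 19,0,3.5
```

```text
t 15.07 contact local mm [-19.76  -0.98   5.19] F [-0.  -0.5 -0. ] Fn 0.0
-19,0,3 [0.001  0.0017 0.0015]
t 15.32 contact local mm [-18.62   0.6    2.72] F [ 0.9  0.  -1.1] Fn -1.4
t 15.57 contact local mm [-18.77   0.49   1.7 ] F [-0.8 -0.2  4. ] Fn 3.8
19,0,9 [-0.0001  0.0291 -0.0252]
19,0,3.5 [-0.0001  0.0318 -0.0204]
```

```bash
python3 tgt.py 0,-19,9 0,-19,3.5 | tail -2; echo '[0.1,0,-0.003,-0.009,0,0.1,-0.0185,0.013,-0.016,0,0.1,-0.0185,0.0152,-0.0115,0,0.1,-0.0185,0.0152,-0.0115,0]' | python3 drive.py>/dev/null; python3 tgt.py 0,-19,2.8
```

```text
0,-19,9 [-0.0193  0.0128 -0.0157]
0,-19,3.5 [-0.0193  0.0156 -0.0109]
t 15.9 contact local mm [  0.45 -19.26   4.08] F [-0.5 -0.7 -1.5] Fn -1.1
0,-19,2.8 [0.0003 0.0002 0.0013]
```

```bash
echo '[0.1,0.0003,0.0005,0.0009,0,0.1,0.0003,0.0008,0.0014,0,0.1,0.0003,0.0008,0.0014,0]' | python3 drive.py>/dev/null; python3 tgt.py ;  echo '[0.1,0,0.0004,0.0007,0,0.1,0,0.0004,0.0007,0]' | python3 drive.py>/dev/null; python3 tgt.py;  echo '[0.1,0,0.0004,0.0007,0,0.1,0,0.0004,0.0007,0]' | python3 drive.py>/dev/null; python3 tgt.py 0,19,8 0,19,3
```

```text
t 16.15 contact local mm [ -1.08 -17.55   2.52] F [-0.4  0.6 -1.4] Fn -1.0
t 16.32 contact local mm [ -1.04 -17.68   1.83] F [-1.7  0.5  0.9] Fn 1.7
t 16.48 contact local mm [ -0.91 -17.8    1.1 ] F [-2.8  0.9  3.9] Fn 4.8
0,19,8 [ 0.0368 -0.0031 -0.0064]
0,19,3 [ 0.0368 -0.0006 -0.0021]
```

```bash
echo '[0.1,0.005,-0.004,-0.008,0,0.1,0.0365,-0.0031,-0.007,0,0.1,0.0365,-0.0008,-0.0022,0,0.1,0.0365,-0.0008,-0.0022,0]' | python3 drive.py>/dev/null; python3 tgt.py 0,19,2;echo '[0.1,0,0.0005,0.0009,0,0.1,0,0.0005,0.0009,0]' | python3 drive.py>/dev/null; python3 tgt.py;  echo '[0.1,0,0.0004,0.0007,0,0.1,0,0.0004,0.0007,0]' | python3 drive.py>/dev/null; python3 tgt.py;  echo '[0.1,0,0.0004,0.0007,0,0.1,0,0.0004,0.0007,0]' | python3 drive.py>/dev/null; python3 tgt.py 19,0,8 19,0,3
```

```text
t 16.82 contact local mm [ 0.36 20.84  2.59] F [-0.1 -0.  -0.9] Fn -0.8
0,19,2 [-0.0018  0.      0.0007]
t 16.98 contact local mm [ 0.33 17.99  2.1 ] F [-1.1  0.2 -1. ] Fn -0.3
t 17.15 contact local mm [ 0.33 17.87  1.45] F [-2.2  0.1  3.4] Fn 4.1
t 17.32 contact local mm [ 0.34 18.01  0.56] F [-2.4 -0.6  4.9] Fn 5.4
19,0,8 [-0.0179  0.0127 -0.0158]
19,0,3 [-0.0178  0.0152 -0.0115]
```

```bash
echo '[0.1,-0.002,-0.003,-0.009,0,0.1,-0.0179,0.0127,-0.017,0,0.1,-0.0179,0.0152,-0.0118,0,0.1,-0.0179,0.0152,-0.0118,0]' | python3 drive.py>/dev/null; python3 tgt.py 19,0,2;echo '[0.1,0,0.0006,0.0011,0,0.1,0,0.0006,0.0011,0]' | python3 drive.py>/dev/null; python3 tgt.py;  echo '[0.1,0,0.0004,0.0007,0,0.1,0,0.0004,0.0007,0]' | python3 drive.py>/dev/null; python3 tgt.py;  echo '[0.1,0,0.0003,0.0005,0,0.1,0,0.0003,0.0005,0]' | python3 drive.py>/dev/null; python3 tgt.py
```

```text
t 17.65 contact local mm [20.23 -0.86  2.75] F [-1.7 -0.1 -1.3] Fn -0.2
19,0,2 [ 0.0008 -0.0007  0.0013]
t 17.82 contact local mm [18.48  0.62  1.69] F [-0.5 -0.5 -0.2] Fn 0.1
t 17.98 contact local mm [18.5   0.64  1.12] F [-1.7 -0.3  1.4] Fn 2.0
t 18.15 contact local mm [18.61  0.53  0.68] F [-2.3  0.8  3.6] Fn 4.3
```

```bash
python3 tgt.py -19,0,8 -19,0,2|tail -2; echo '[0.1,0,-0.003,-0.009,0,0.1,0,-0.029,0.0035,0,0.1,0,-0.0333,0.0148,0,0.1,0,-0.0333,0.0168,0,0.1,0,-0.0333,0.0168,0]' | python3 drive.py>/dev/null; python3 tgt.py -19,0,2;echo '[0.1,0,0.0004,0.0007,0,0.1,0,0.0004,0.0007,0]' | python3 drive.py>/dev/null; python3 tgt.py
```

```text
-19,0,8 [-0.001  -0.0362  0.0125]
-19,0,2 [-0.0009 -0.0332  0.0177]
t 18.57 contact local mm [-17.81   0.87   2.48] F [0.1 0.9 0.1] Fn -0.0
-19,0,2 [-0.0009 -0.0008  0.001 ]
t 18.73 contact local mm [-16.67   0.72   1.53] F [ 0.6 -0.6 -0.8] Fn -1.0
```

```bash
echo '[0.1,0,-0.0011,0.0011,0,0.1,0,-0.0011,0.0011,0]' | python3 drive.py>/dev/null; python3 tgt.py; echo '[0.1,0,0.0002,0.0006,0,0.1,0,0.0002,0.0006,0]' | python3 drive.py>/dev/null; python3 tgt.py; echo '[0.1,0,0.0003,0.0006,0,0.1,0,0.0003,0.0006,0]' | python3 drive.py>/dev/null; python3 tgt.py 0,-19,8 0,-19,2
```

```text
t 18.9 contact local mm [-19.2    0.65   1.25] F [-0.7  0.2 -0.7] Fn -0.3
t 19.07 contact local mm [-19.37   0.68   0.68] F [-0.5  0.1  2.7] Fn 2.7
t 19.23 contact local mm [-19.41   0.68   0.09] F [0.  0.2 4.1] Fn 3.5
0,-19,8 [-0.0195  0.0131 -0.0166]
0,-19,2 [-0.0195  0.0161 -0.0114]
```

```bash
echo '[0.1,0,-0.003,-0.009,0,0.1,-0.0185,0.0131,-0.0175,0,0.1,-0.0185,0.0155,-0.0115,0,0.1,-0.0185,0.0155,-0.0115,0]' | python3 drive.py>/dev/null; python3 tgt.py 0,-19,1.5;echo '[0.1,0,0.0004,0.0007,0,0.1,0,0.0004,0.0007,0]' | python3 drive.py>/dev/null; python3 tgt.py; echo '[0.1,0,0.0004,0.0007,0,0.1,0,0.0004,0.0007,0]' | python3 drive.py>/dev/null; python3 tgt.py;  echo '[0.1,0,0.0003,0.0006,0,0.1,0,0.0003,0.0006,0]' | python3 drive.py>/dev/null; python3 tgt.py 0,19,8 0,19,2
```

```text
t 19.57 contact local mm [ -0.11 -18.81   2.09] F [ 0.3  0.4 -2.4] Fn -2.3
0,-19,1.5 [-0.0002  0.0004  0.0005]
t 19.73 contact local mm [ -1.58 -17.51   1.55] F [ 0.1 -0.6 -1.4] Fn -1.3
t 19.9 contact local mm [ -1.46 -17.53   0.82] F [-2.5 -0.2  0.2] Fn 1.4
t 20.07 contact local mm [ -1.38 -17.64   0.3 ] F [-4.3  0.3  2.9] Fn 4.7
0,19,8 [ 0.0366 -0.0031 -0.0073]
0,19,2 [ 0.0366 -0.0001 -0.0021]
```

```bash
echo '[0.1,0.005,-0.004,-0.008,0,0.1,0.036,-0.0031,-0.0078,0,0.1,0.036,-0.0003,-0.0024,0,0.1,0.036,-0.0003,-0.0024,0]' | python3 drive.py>/dev/null; python3 tgt.py 0,19,1;echo '[0.1,-0.0005,0.0005,0.0009,0,0.1,-0.0005,0.0005,0.0009,0]' | python3 drive.py>/dev/null; python3 tgt.py;  echo '[0.1,0,0.0004,0.0007,0,0.1,0,0.0004,0.0007,0]' | python3 drive.py>/dev/null; python3 tgt.py;  echo '[0.1,0,0.0004,0.0007,0,0.1,0,0.0004,0.0007,0]' | python3 drive.py>/dev/null; python3 tgt.py 19,0,8 19,0,2
```

```text
t 20.4 contact local mm [ 0.52 20.51  1.72] F [-0.  -0.2 -0.9] Fn -0.8
0,19,1 [-0.0015 -0.0001  0.0009]
t 20.57 contact local mm [ 0.55 16.88  1.19] F [ 0.9 -0.8 -1.2] Fn -1.5
t 20.73 contact local mm [ 0.51 16.81  0.44] F [-1.4  0.2  1.4] Fn 1.9
t 20.9 contact local mm [ 0.53 16.98 -0.34] F [-1.8 -1.4  4.1] Fn 4.4
19,0,8 [-0.0168  0.012  -0.0165]
19,0,2 [-0.0168  0.015  -0.0113]
```

```bash
echo '[0.1,-0.002,-0.003,-0.009,0,0.1,-0.0168,0.012,-0.0175,0,0.1,-0.0168,0.015,-0.0116,0,0.1,-0.0168,0.015,-0.0116,0]' | python3 drive.py>/dev/null; python3 tgt.py 19,0,1;echo '[0.1,0,0.0006,0.0011,0,0.1,0,0.0006,0.0011,0]' | python3 drive.py>/dev/null; python3 tgt.py;  echo '[0.1,0,0.0004,0.0007,0,0.1,0,0.0004,0.0007,0]' | python3 drive.py>/dev/null; python3 tgt.py;  echo '[0.1,0,0.0003,0.0005,0,0.1,0,0.0003,0.0005,0]' | python3 drive.py>/dev/null; python3 tgt.py 0,-19,8 0,-19,2
```

```text
t 21.23 contact local mm [20.03 -0.31  1.73] F [-0.3 -0.1 -1.6] Fn -1.2
19,0,1 [ 0.0003 -0.0005  0.0011]
t 21.4 contact local mm [18.4   0.84  0.75] F [-0.6 -1.5  1.5] Fn 1.6
t 21.57 contact local mm [18.43  0.81  0.22] F [-1.7 -0.6  3.4] Fn 3.8
t 21.73 contact local mm [18.58  0.7  -0.33] F [-2.6 -0.1  3. ] Fn 3.9
0,-19,8 [-0.0199 -0.02    0.0021]
0,-19,2 [-0.0199 -0.017   0.0073]
```

```bash
echo '[0.1,-0.003,-0.004,-0.007,0,0.1,-0.0185,-0.02,0.001,0,0.1,-0.0188,-0.0173,0.0067,0,0.1,-0.0188,-0.0173,0.0067,0]' | python3 drive.py>/dev/null; python3 tgt.py 0,-19,1; echo '[0.1,0,0.0005,0.0009,0,0.1,0,0.0005,0.0009,0]' | python3 drive.py>/dev/null; python3 tgt.py;  echo '[0.1,0,0.0004,0.0007,0,0.1,0,0.0004,0.0007,0]' | python3 drive.py>/dev/null; python3 tgt.py; echo '[0.1,0,0.0003,0.0005,0,0.1,0,0.0003,0.0005,0]' | python3 drive.py>/dev/null; python3 tgt.py -19,0,8 -19,0,2
```

```text
t 22.07 contact local mm [ -0.09 -18.93   2.36] F [-0.1 -1.1 -1.6] Fn -1.4
0,-19,1 [-0.0001  0.0008  0.0011]
t 22.23 contact local mm [  1.15 -17.69   1.16] F [-0.   0.4 -0.8] Fn -0.7
t 22.4 contact local mm [  0.86 -17.73   0.39] F [ 0.  -0.1 -0.6] Fn -0.6
t 22.57 contact local mm [  0.79 -17.86  -0.03] F [-0.9  0.3  1.3] Fn 1.6
-19,0,8 [ 0.0176 -0.0214  0.0029]
-19,0,2 [ 0.0176 -0.0184  0.0081]
```

```bash
echo '[0.1,0,0.0004,0.0007,0,0.1,0,0.0004,0.0007,0]' | python3 drive.py>/dev/null; python3 tgt.py; echo '[0.1,0,-0.003,-0.009,0,0.1,0.0176,-0.0214,0,0,0.1,0.0176,-0.0188,0.0068,0,0.1,0.0176,-0.0188,0.0068,0]' | python3 drive.py>/dev/null; python3 tgt.py -19,0,1; echo '[0.1,0,0.0005,0.0009,0,0.1,0,0.0005,0.0009,0]' | python3 drive.py>/dev/null; python3 tgt.py -19,0,0
```

```text
t 22.73 contact local mm [  0.72 -17.89  -0.68] F [-2.   0.9  4.7] Fn 5.1
t 23.07 contact local mm [-20.16   0.72   2.46] F [-0.8  0.8 -0.5] Fn -0.1
-19,0,1 [-0.0007  0.0017  0.0007]
t 23.23 contact local mm [-18.4   -0.8    1.49] F [-0.1 -0.1 -1.2] Fn -1.0
-19,0,0 [0.0008 0.0002 0.0016]
```

```bash
echo '[0.1,0,0.0005,0.0009,0,0.1,0,0.0005,0.0009,0]' | python3 drive.py>/dev/null; python3 tgt.py; echo '[0.1,0,0.0003,0.0005,0,0.1,0,0.0003,0.0005,0]' | python3 drive.py>/dev/null; python3 tgt.py; echo '[0.1,0,0.0003,0.0005,0,0.1,0,0.0003,0.0005,0]' | python3 drive.py>/dev/null; python3 tgt.py;echo '[0.1,0,0.0003,0.0005,0,0.1,0,0.0003,0.0005,0]' | python3 drive.py>/dev/null; python3 tgt.py 0,19,8 0,19,2 
```

```text
t 23.4 contact local mm [-18.53  -0.79   0.41] F [-0.6  0.4 -1.6] Fn -1.1
t 23.57 contact local mm [-18.75  -0.55  -0.14] F [ 0.3  0.1 -0.5] Fn -0.6
t 23.73 contact local mm [-18.84  -0.46  -0.6 ] F [-0.9 -1.   2.3] Fn 2.4
t 23.9 contact local mm [-18.84  -0.46  -1.12] F [-1.1 -0.4  4.3] Fn 4.2
0,19,8 [ 0.0196  0.0115 -0.0173]
0,19,2 [ 0.0196  0.0145 -0.0121]
```

```bash
echo '[0.1,0.003,-0.004,-0.008,0,0.1,0.0196,0.0115,-0.0185,0,0.1,0.0193,0.0147,-0.0118,0,0.1,0.0193,0.0147,-0.0118,0]' | python3 drive.py>/dev/null; python3 tgt.py 0,19,0;echo '[0.1,-0.0003,0.0007,0.0013,0,0.1,-0.0003,0.0007,0.0013,0]' | python3 drive.py>/dev/null; python3 tgt.py;  echo '[0.1,0,0.0004,0.0007,0,0.1,0,0.0004,0.0007,0]' | python3 drive.py>/dev/null; python3 tgt.py;  echo '[0.1,0,0.0004,0.0007,0,0.1,0,0.0004,0.0007,0]' | python3 drive.py>/dev/null; python3 tgt.py 19,0,8 19,0,2
```

```text
t 24.23 contact local mm [ 0.31 20.17  0.99] F [-0.1  0.5 -2. ] Fn -1.7
0,19,0 [-0.0012  0.0002  0.001 ]
t 24.4 contact local mm [-1.14 18.08  0.07] F [-0.5  0.5 -0.8] Fn -0.5
t 24.57 contact local mm [-0.98 18.1  -0.49] F [-1.5  0.3  1.2] Fn 1.8
t 24.73 contact local mm [-0.88 18.18 -1.22] F [-3.8 -0.5  4. ] Fn 5.4
19,0,8 [-0.018   0.0128 -0.0179]
19,0,2 [-0.018   0.0158 -0.0128]
```

```bash
echo '[0.1,-0.002,-0.003,-0.009,0,0.1,-0.0168,0.0128,-0.018,0,0.1,-0.0175,0.0158,-0.0131,0,0.1,-0.0175,0.0158,-0.0131,0]' | python3 drive.py>/dev/null; python3 tgt.py 19,0,0;echo '[0.1,0,0.0004,0.0007,0,0.1,0,0.0004,0.0007,0]' | python3 drive.py>/dev/null; python3 tgt.py;  echo '[0.1,0,0.0003,0.0005,0,0.1,0,0.0003,0.0005,0]' | python3 drive.py>/dev/null; python3 tgt.py;  echo '[0.1,0,0.0003,0.0005,0,0.1,0,0.0003,0.0005,0]' | python3 drive.py>/dev/null; python3 tgt.py
```

```text
t 25.07 contact local mm [21.32 -0.21  1.66] F [ 0.8 -0.5 -1.6] Fn -1.8
19,0,0 [ 0.0002 -0.0012  0.0026]
t 25.23 contact local mm [19.23  1.24  1.09] F [-0.3  0.2 -1.2] Fn -0.9
t 25.4 contact local mm [19.31  1.23  0.57] F [-0.6  1.  -1.3] Fn -0.9
t 25.57 contact local mm [19.38  1.12  0.1 ] F [-1.3  0.6 -0. ] Fn 0.6
```

```bash
echo '[0.1,0,0.0003,0.0006,0,0.1,0,0.0003,0.0006,0]' | python3 drive.py>/dev/null; python3 tgt.py;echo '[0.1,0,0.0002,0.0003,0,0.1,0,0.0002,0.0003,0]' | python3 drive.py>/dev/null; python3 tgt.py; echo '[0.1,0,-0.003,-0.009,0,0.1,-0.018,-0.018,-0.012,0,0.1,-0.045,-0.028,-0.04,0,0.1,-0.05,-0.028,-0.05,0,0.1,-0.05,-0.028,-0.05,0]' | python3 drive.py>/dev/null; echo '[0.1,0,0,0,0]' | python3 drive.py;python3 - <<'E'
from h import *
K,T=cam('wrist');im=read_camera('wrist');cv2.imwrite('pics/w6.png',im);np.savez('pics/w6.npz',K=K,T=T)
A=read_camera('side');cv2.imwrite('pics/s6.png',A);B=read_camera('scene')
c=proj(K,T,[.57,.129,.088])[0].astype(int);x,y=max(0,c[0]-45),max(0,c[1]-45);print(c,x,y)
z=lambda i,n:cv2.resize(i,(n,n),interpolation=cv2.INTER_CUBIC)
cv2.imwrite('pics/m6.png',np.hstack([z(im[y:y+90,x:x+90],500),np.vstack([z(A[240:285,210:255],250),z(B[150:195,212:257],250)])]))
E
```

```text
t 25.73 contact local mm [19.46  1.02 -0.42] F [-3.3  0.7  4.4] Fn 5.5
t 25.9 contact local mm [19.49  0.98 -0.81] F [-4.1  1.   4.4] Fn 5.9
time_s: 26.4
eef_pos: [0.5562, 0.0815, 0.2293]
tcp_rot: [[0.001, 1.0, 0.003], [1.0, -0.001, 0.001], [0.001, 0.003, -1.0]]
ft_force: [-0.7, 1.2, -2.1]
gripper_width: 0.219
finger_force: 117.7
[270 132] 225 87
```

View pics/m6.png

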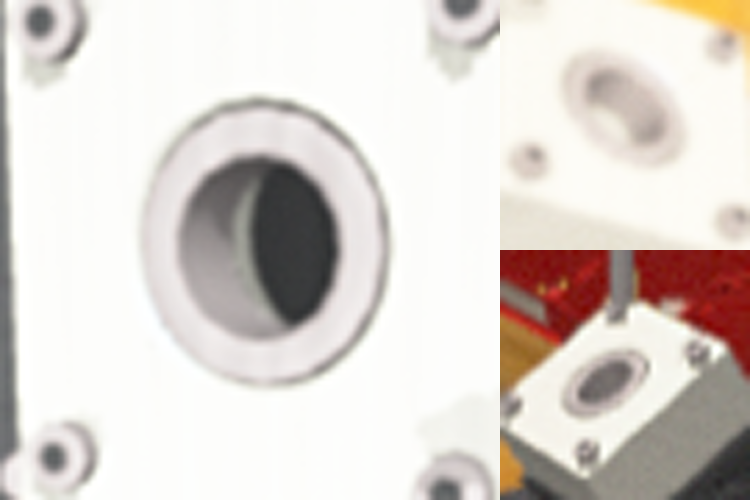

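The picture shows the cup about flush: rim ellipse centred near (265,242), with only a thin dark line at its top and right. I'll probe on to find the stop.

```bash
python3 tgt.py 0,-19,12 0,-19,1.2
```

```text
t 26.55 contact local mm [ 19.66 -47.7   55.8 ] F [-0.3  1.5 -2. ] Fn -1.6
0,-19,12 [0.0288 0.0046 0.0478]
0,-19,1.2 [0.0288 0.01   0.0571]
```

```bash
echo '[0.1,0.0288,0.0046,0.015,0,0.1,0.0288,0.0046,0.042,0,0.1,0.0288,0.0095,0.0562,0,0.1,0.0288,0.0095,0.0562,0,0.1,0.0288,0.0095,0.0562,0]' | python3 drive.py>/dev/null; python3 tgt.py 0,-19,.5; echo '[0.1,0,0.0005,0.0009,0,0.1,0,0.0005,0.0009,0]' | python3 drive.py>/dev/null; python3 tgt.py;  echo '[0.1,0,0.0003,0.0005,0,0.1,0,0.0003,0.0005,0]' | python3 drive.py>/dev/null; python3 tgt.py; echo '[0.1,0,0.0002,0.0004,0,0.1,0,0.0002,0.0004,0]' | python3 drive.py>/dev/null; python3 tgt.py
```

```text
t 26.97 contact local mm [  0.04 -20.9    2.32] F [-0.4  0.8 -0.7] Fn -0.4
0,-19,.5 [0.0019 0.0009 0.0016]
t 27.13 contact local mm [  1.33 -20.88   2.32] F [-0.3  0.3 -0.6] Fn -0.3
t 27.3 contact local mm [  1.1  -20.37   1.78] F [ 0.3  0.9 -1.3] Fn -1.3
t 27.47 contact local mm [  0.66 -20.19   1.09] F [-0.1 -0.2 -2.4] Fn -2.0
```

```bash
echo '[0.1,0.0015,0.0002,0.0006,0,0.1,0.0015,0.0002,0.0006,0]' | python3 drive.py>/dev/null; python3 tgt.py;  echo '[0.1,0,0.0002,0.0004,0,0.1,0,0.0002,0.0004,0]' | python3 drive.py>/dev/null; python3 tgt.py; echo '[0.1,0,0.0002,0.0004,0,0.1,0,0.0002,0.0004,0]' | python3 drive.py>/dev/null; python3 tgt.py; echo '[0.1,0,0.0002,0.0004,0,0.1,0,0.0002,0.0004,0]' | python3 drive.py>/dev/null; python3 tgt.py
```

```text
t 27.63 contact local mm [  0.36 -18.35   0.25] F [ 0.1  0.8 -1. ] Fn -0.9
t 27.8 contact local mm [  0.35 -18.51  -0.16] F [-0.2 -0.3 -0.2] Fn -0.1
t 27.97 contact local mm [  0.32 -18.57  -0.49] F [-0.7  0.4  2.7] Fn 2.7
t 28.13 contact local mm [  0.3  -18.61  -0.87] F [-1.9  1.3  5.2] Fn 5.5
```

```bash
echo '[0.1,0,0.0002,0.0003,0,0.1,0,0.0002,0.0003,0]' | python3 drive.py>/dev/null; python3 tgt.py 0,19,8 0,19,.8; echo '[0.1,0.005,-0.004,-0.008,0,0.1,0.0365,-0.0038,-0.0085,0,0.1,0.036,-0.0006,-0.0028,0,0.1,0.036,-0.0006,-0.0028,0,0.1,0.036,-0.0006,-0.0028,0]' | python3 drive.py>/dev/null; python3 tgt.py 0,19,.5; echo '[0.1,0,0.0005,0.0009,0,0.1,0,0.0005,0.0009,0]' | python3 drive.py>/dev/null; python3 tgt.py 0,19,.5;
```

```text
t 28.3 contact local mm [  0.32 -18.59  -1.18] F [-1.5  0.1  5. ] Fn 5.1
0,19,8 [ 0.0375 -0.0053 -0.0078]
0,19,.8 [ 0.0376 -0.0017 -0.0015]
t 28.72 contact local mm [ 1.32 17.48  1.16] F [ 0.3 -0.6 -1.3] Fn -1.3
0,19,.5 [ 0.0015 -0.0008  0.0012]
t 28.88 contact local mm [ 1.42 16.61  0.28] F [-1.5  0.9 -0.1] Fn 0.6
0,19,.5 [ 0.0024 -0.0014  0.0005]
```

```bash
echo '[0.1,0.001,0.0002,0.0003,0,0.1,0.001,0.0002,0.0003,0]' | python3 drive.py>/dev/null; python3 tgt.py; echo '[0.1,0,0.0002,0.0004,0,0.1,0,0.0002,0.0004,0]' | python3 drive.py>/dev/null; python3 tgt.py; echo '[0.1,0,0.0001,0.0002,0,0.1,0,0.0001,0.0002,0]' | python3 drive.py>/dev/null; python3 tgt.py -19,0,8 -19,0,.8
```

```text
t 29.05 contact local mm [ 1.41 17.34 -0.04] F [-1.9 -2.6  3.1] Fn 3.6
t 29.22 contact local mm [ 1.41 17.44 -0.48] F [-2.4 -3.5  5.1] Fn 5.6
t 29.38 contact local mm [ 1.41 17.52 -0.79] F [-3.1 -3.2  3.4] Fn 4.5
-19,0,8 [-0.0178 -0.0218  0.0026]
-19,0,.8 [-0.0177 -0.0182  0.0088]
```

```bash
echo '[0.1,-0.003,-0.006,-0.009,0,0.1,-0.0178,-0.0218,0.0015,0,0.1,-0.0178,-0.0186,0.0078,0,0.1,-0.0178,-0.0186,0.0078,0,0.1,-0.0178,-0.0186,0.0078,0]' | python3 drive.py>/dev/null; python3 tgt.py -19,0,.5; echo '[0.1,0,0.0004,0.0007,0,0.1,0,0.0004,0.0007,0]' | python3 drive.py>/dev/null; python3 tgt.py;echo '[0.1,0,0.0003,0.0005,0,0.1,0,0.0003,0.0005,0]' | python3 drive.py>/dev/null; python3 tgt.py; echo '[0.1,0,0.0002,0.0004,0,0.1,0,0.0002,0.0004,0]' | python3 drive.py>/dev/null; python3 tgt.py
```

```text
t 29.8 contact local mm [-18.24   1.17   1.7 ] F [-0.   0.6 -0.9] Fn -0.8
-19,0,.5 [-0.0012 -0.      0.0014]
t 29.97 contact local mm [-18.1    1.21   0.77] F [-0.5  0.3 -1.7] Fn -1.2
t 30.13 contact local mm [-18.4    0.96   0.22] F [ 0.5  0.5 -1.2] Fn -1.3
t 30.3 contact local mm [-18.47   0.9   -0.16] F [1.  0.5 0.3] Fn -0.3
```

```bash
echo '[0.1,0,0.0002,0.0004,0,0.1,0,0.0002,0.0004,0]' | python3 drive.py>/dev/null; python3 tgt.py;echo '[0.1,0,0.0001,0.0002,0,0.1,0,0.0001,0.0002,0]' | python3 drive.py>/dev/null; python3 tgt.py 19,0,.8; echo '[0.1,0,-0.003,-0.009,0,0.1,0,0.02,-0.027,0,0.1,0,0.028,-0.026,0,0.1,0,0.0315,-0.0205,0,0.1,0,0.0315,-0.0205,0]' | python3 drive.py>/dev/null; python3 tgt.py 19,0,0.5; echo '[0.1,-0.0005,0.0001,0.0007,0,0.1,-0.0005,0.0001,0.0007,0]' | python3 drive.py>/dev/null; python3 tgt.py 19,0,0.5
```

```text
t 30.47 contact local mm [-18.51   0.83  -0.5 ] F [-1.   0.4  3.8] Fn 3.8
t 30.63 contact local mm [-18.5    0.79  -0.71] F [-1.   0.5  5.7] Fn 5.4
19,0,.8 [-0.0004  0.0317 -0.0201]
t 31.05 contact local mm [18.19  0.3   0.18] F [ 0.8  0.1 -1. ] Fn -1.3
19,0,0.5 [-0.0003  0.0005 -0.0007]
t 31.22 contact local mm [16.85 -0.41  0.28] F [-1.2  0.1 -0.9] Fn -0.2
19,0,0.5 [ 0.0004  0.0017 -0.0013]
```

```bash
echo '[0.1,0,0.0014,-0.0006,0,0.1,0,0.0014,-0.0006,0]' | python3 drive.py>/dev/null; python3 tgt.py;echo '[0.1,0,0.0002,0.0003,0,0.1,0,0.0002,0.0003,0]' | python3 drive.py>/dev/null; python3 tgt.py;echo '[0.1,0,0.0002,0.0003,0,0.1,0,0.0002,0.0003,0]' | python3 drive.py>/dev/null; python3 tgt.py;echo '[0.1,0,0.0001,0.0002,0,0.1,0,0.0001,0.0002,0]' | python3 drive.py>/dev/null; python3 tgt.py
```

```text
t 31.38 contact local mm [19.62 -0.26  0.31] F [-0.3 -0.3 -1.5] Fn -1.1
t 31.55 contact local mm [19.71 -0.23  0.07] F [-1.1  0.1 -0.8] Fn -0.1
t 31.72 contact local mm [19.78 -0.2  -0.22] F [-1.8  0.1  1.3] Fn 2.0
t 31.88 contact local mm [19.78 -0.23 -0.42] F [-3.7 -0.5  3.1] Fn 4.5
```

```bash
echo '[0.1,0,0.0002,0.0003,0,0.1,0,0.0002,0.0003,0]' | python3 drive.py>/dev/null; python3 tgt.py; python3 tgt.py 0,-19,8 0,-19,.8|tail -2; echo '[0.1,-0.003,-0.004,-0.007,0,0.1,-0.0188,-0.0205,0.001,0,0.1,-0.0188,-0.018,0.0068,0,0.1,-0.0188,-0.018,0.0068,0,0.1,-0.0188,-0.018,0.0068,0]' | python3 drive.py>/dev/null; python3 tgt.py 0,-19,.5; echo '[0.1,0,0.0004,0.0007,0,0.1,0,0.0004,0.0007,0]' | python3 drive.py>/dev/null; python3 tgt.py 0,-19,0.5
```

```text
t 32.05 contact local mm [19.85 -0.25 -0.77] F [-3.6 -0.4  3.5] Fn 4.8
0,-19,8 [-0.019  -0.0214  0.0023]
0,-19,.8 [-0.019  -0.0177  0.0086]
t 32.47 contact local mm [  1.56 -18.75   2.15] F [ 0.1  0.7 -1.8] Fn -1.6
0,-19,.5 [-0.0003 -0.0005  0.0022]
t 32.63 contact local mm [  1.6  -18.38   1.27] F [ 0.7 -0.5 -0.9] Fn -1.1
0,-19,0.5 [-0.0006 -0.001   0.0015]
```

```bash
echo '[0.1,0,0.0003,0.0008,0,0.1,0,0.0003,0.0008,0]' | python3 drive.py>/dev/null; python3 tgt.py;echo '[0.1,0,0.0002,0.0003,0,0.1,0,0.0002,0.0003,0]' | python3 drive.py>/dev/null; python3 tgt.py;echo '[0.1,0,0.0002,0.0003,0,0.1,0,0.0002,0.0003,0]' | python3 drive.py>/dev/null; python3 tgt.py;echo '[0.1,0,0.0002,0.0003,0,0.1,0,0.0002,0.0003,0]' | python3 drive.py>/dev/null; python3 tgt.py
```

```text
t 32.8 contact local mm [  1.01 -18.56   0.45] F [ 0.7 -0.8 -2. ] Fn -2.1
t 32.97 contact local mm [  0.9  -18.68   0.2 ] F [ 0.2  0.  -0.7] Fn -0.7
t 33.13 contact local mm [  0.84 -18.72  -0.07] F [-1.   0.1  0.4] Fn 0.8
t 33.3 contact local mm [  0.86 -18.75  -0.36] F [-2.1  0.9  2.7] Fn 3.4
```

```bash
echo '[0.1,0,0.0002,0.0003,0,0.1,0,0.0002,0.0003,0]' | python3 drive.py>/dev/null; python3 tgt.py 0,19,8 0,19,.8; echo '[0.1,0.005,-0.004,-0.008,0,0.1,0.0365,-0.0044,-0.0083,0,0.1,0.0372,-0.0014,-0.0028,0,0.1,0.0372,-0.0014,-0.0028,0,0.1,0.0372,-0.0014,-0.0028,0]' | python3 drive.py>/dev/null; python3 tgt.py 0,19,.5; echo '[0.1,0,0.0003,0.0006,0,0.1,0,0.0003,0.0006,0]' | python3 drive.py>/dev/null; python3 tgt.py 0,19,0.3;echo '[0.1,0,0.0002,0.0004,0,0.1,0,0.0002,0.0004,0]' | python3 drive.py>/dev/null; python3 tgt.py;
```

```text
t 33.47 contact local mm [  0.85 -18.73  -0.66] F [-2.1  0.2  5.1] Fn 5.4
0,19,8 [ 0.0377 -0.0055 -0.0071]
0,19,.8 [ 0.0377 -0.0019 -0.0008]
t 33.88 contact local mm [ 1.17 18.69  2.14] F [-0.7  0.2 -1.8] Fn -1.2
0,19,.5 [ 0.0003 -0.0002  0.002 ]
t 34.05 contact local mm [ 1.46 17.59  1.54] F [-0.4  0.1 -1.1] Fn -0.7
0,19,0.3 [ 0.0014 -0.0007  0.0018]
t 34.22 contact local mm [ 1.49 17.83  1.  ] F [-0.7 -0.1 -0.8] Fn -0.3
```

```bash
echo '[0.1,0.0005,0.0003,0.0005,0,0.1,0.0005,0.0003,0.0005,0]' | python3 drive.py>/dev/null; python3 tgt.py;echo '[0.1,0,0.0002,0.0003,0,0.1,0,0.0002,0.0003,0]' | python3 drive.py>/dev/null; python3 tgt.py;echo '[0.1,0,0.0002,0.0003,0,0.1,0,0.0002,0.0003,0]' | python3 drive.py>/dev/null; python3 tgt.py;echo '[0.1,0,0.0002,0.0003,0,0.1,0,0.0002,0.0003,0]' | python3 drive.py>/dev/null; python3 tgt.py
```

```text
t 34.38 contact local mm [ 1.41 18.76  0.33] F [-0.5 -0.5 -0.9] Fn -0.5
t 34.55 contact local mm [ 1.38 18.79  0.02] F [-0.8  0.1  0.5] Fn 0.9
t 34.72 contact local mm [ 1.29 18.83 -0.24] F [-1.1 -0.4  1.5] Fn 1.8
t 34.88 contact local mm [ 1.29 18.81 -0.54] F [-2.4  0.5  3.4] Fn 4.2
```

```bash
echo '[0.1,0,0.0001,0.0002,0,0.1,0,0.0001,0.0002,0]' | python3 drive.py>/dev/null; python3 tgt.py; echo '[0.1,0,-0.01,-0.02,0,0.1,0,-0.01,-0.05,0,0.1,-0.025,-0.01,-0.078,0,0.1,-0.06,-0.015,-0.078,0,0.1,-0.09,-0.018,-0.078,0]' | python3 drive.py; python3 - <<'E'
from h import *
im=read_camera('wrist');K,T=cam('wrist');cv2.imwrite('pics/w7.png',im)
s=ctrl.state();R=s['tcp_rot'];print(R.T@(np.array([.4879,-.2147,.24])-s['eef_pos']),s['eef_pos'],proj(K,T,[s['eef_pos']+[-.0015,-.001,-.082]]))
E
```

```text
t 35.05 contact local mm [ 1.31 18.86 -0.76] F [-2.4 -0.1  4.4] Fn 5.0
time_s: 35.47
eef_pos: [0.55, 0.0582, 0.2488]
tcp_rot: [[-0.001, 1.0, 0.004], [1.0, 0.001, 0.0], [0.0, 0.004, -1.0]]
ft_force: [-1.3, -0.0, -2.2]
gripper_width: 0.217
finger_force: 118.0
[-0.26632275 -0.05896385  0.00921848] [0.54856693 0.05125565 0.24875422] [[253.93887302 200.89597747]]
```

```bash
echo '[0.1,-0.038,-0.008,0,0,0.1,-0.076,-0.017,0,0,0.1,-0.114,-0.025,0,0,0.1,-0.152,-0.034,0,0,0.1,-0.19,-0.042,0,0]' | python3 drive.py>/dev/null; echo '[0.1,-0.038,-0.008,0,-7,0.1,-0.076,-0.017,0,-14,0.1,-0.076,-0.017,0,-21,0.1,-0.076,-0.017,0,-28,0.1,-0.076,-0.017,0,-35]' | python3 drive.py>/dev/null; echo '[0.1,0,0,0,-6,0.1,0,0,0,-11.8,0.1,0,0,0,-11.8,0.1,0,0,0,-11.8]' | python3 drive.py; python3 - <<'E'
from h import *
K,T=cam('wrist');im=read_camera('wrist');cv2.imwrite('pics/w8.png',im)
s=ctrl.state();R=s['tcp_rot'];print(R.T@(np.array([.4879,-.2147,.0925])-s['eef_pos']),np.degrees(np.arctan2(R[1,1],R[0,1])))
w4=cv2.imread('pics/w4.png')
z=lambda i:cv2.resize(i[150:270,196:316],(400,400),interpolation=cv2.INTER_CUBIC)
cv2.imwrite('pics/m8.png',np.hstack([z(im),z(w4)]))
print(proj(K,T,[[.4877,-.2147,.05],[.4655,-.1563,.05]]))
E
```

```text
time_s: 36.68
eef_pos: [0.49, -0.2069, 0.2472]
tcp_rot: [[-0.726, 0.688, 0.0], [0.688, 0.726, 0.0], [-0.0, 0.0, -1.0]]
ft_force: [0.5, -0.7, -0.9]
gripper_width: 0.221
finger_force: 117.9
[-0.00389476 -0.0071564   0.15468247] 46.53504496026475
[[249.13234666 175.47279471]
 [273.7333086  125.00041247]]
```

View pics/m8.png

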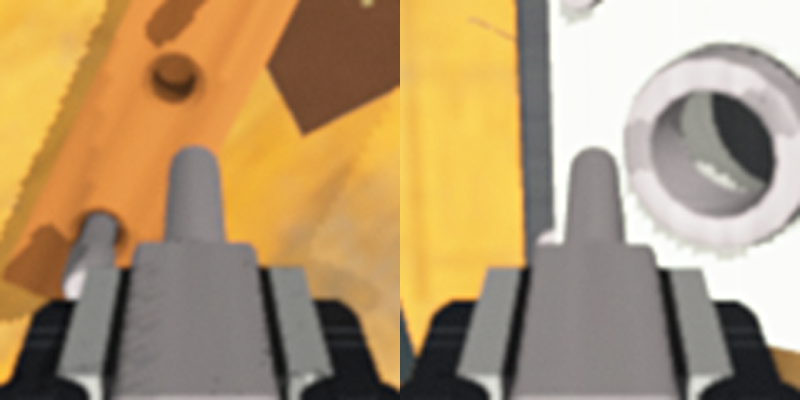

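```bash
echo '[0.1,-0.0039,-0.0072,0,0,0.1,-0.0039,-0.0072,0.04,0,0.1,-0.0039,-0.0072,0.08,0,0.1,-0.0039,-0.0072,0.1,0,0.1,-0.0039,-0.0072,0.1,0]' | python3 drive.py; echo '[0.1,0,0,0,0]' | python3 drive.py >/dev/null;python3 - <<'E'
from h import *
s=ctrl.state();R=s['tcp_rot'];print(R.T@(np.array([.4879,-.2147,.0925])-s['eef_pos']),s['ft_force'])
E
```

```text
time_s: 37.15
eef_pos: [0.4857, -0.2142, 0.1436]
tcp_rot: [[-0.727, 0.686, -0.006], [0.686, 0.727, 0.001], [0.005, -0.003, -1.0]]
ft_force: [-1.1, -0.1, -1.4]
gripper_width: 0.218
finger_force: 117.9
[-0.00023977  0.00088391  0.05431404] [-0.06332983  0.23736542 -1.77767103]
```

```bash
echo '[0.1,0,0.0007,0.012,0,0.1,0,0.0007,0.02,0,0.1,0,0.0007,0.02,0]' | python3 drive.py; echo '[0.1,0,0,0.012,0,0.1,0,0,0.024,0,0.1,0,0,0.032,0,0.1,0,0,0.032,0,0.1,0,0,0.032,0]' | python3 drive.py
```

```text
time_s: 37.48
eef_pos: [0.4885, -0.2143, 0.1275]
tcp_rot: [[-0.728, 0.685, 0.001], [0.685, 0.728, -0.0], [-0.001, 0.0, -1.0]]
ft_force: [0.3, 0.7, -0.8]
gripper_width: 0.216
finger_force: 117.9
time_s: 37.9
eef_pos: [0.4883, -0.2143, 0.0957]
tcp_rot: [[-0.728, 0.685, 0.0], [0.685, 0.728, -0.0], [-0.0, 0.0, -1.0]]
ft_force: [-0.1, -0.1, -0.5]
gripper_width: 0.219
finger_force: 117.9
```

```bash
echo '[0.1,0,0,0.002,0,0.1,0,0,0.003,0,0.1,0,0,0.003,0]' | python3 drive.py 20; echo '[0.3,0,0,0,0,0.4,0,0,0,0,0.55,0,0,0,0,0.55,0,0,0,0,0.55,0,0,0,0]' | python3 drive.py; echo '[0.55,0,0,-0.02,0,0.55,0,0,-0.05,0,0.55,0,0,-0.09,0,0.55,0,0,-0.13,0,0.55,0,0,-0.13,0]' | python3 drive.py; python3 - <<'E'
from h import *
K,T=cam('wrist');im=read_camera('wrist');A=read_camera('scene');B=read_camera('side')
z=lambda i,w,h:cv2.resize(i,(w,h),interpolation=cv2.INTER_CUBIC)
cv2.imwrite('pics/m9.png',np.vstack([np.hstack([z(A[200:290,232:336],400,300),z(A[150:210,200:280],400,300)]),np.hstack([z(im,400,300),z(B[227:302,180:280],400,300)])]))
E
```

```text
time_s: 38.15
eef_pos: [0.4884, -0.2142, 0.0926]
tcp_rot: [[-0.728, 0.685, 0.001], [0.685, 0.728, -0.0], [-0.0, 0.0, -1.0]]
ft_force: [-0.0, 0.7, -1.1]
gripper_width: 0.215
finger_force: 117.9
time_s: 38.57
eef_pos: [0.4883, -0.2141, 0.0924]
tcp_rot: [[-0.728, 0.685, 0.0], [0.685, 0.728, -0.0], [-0.0, 0.0, -1.0]]
ft_force: [-0.0, 0.4, -0.5]
gripper_width: 0.551
finger_force: 0.0
time_s: 38.98
eef_pos: [0.4906, -0.216, 0.2286]
tcp_rot: [[-0.728, 0.686, 0.009], [0.686, 0.728, -0.003], [-0.008, 0.004, -1.0]]
ft_force: [1.1, -0.3, -0.1]
gripper_width: 0.55
finger_force: 0.0
```

View pics/m9.png

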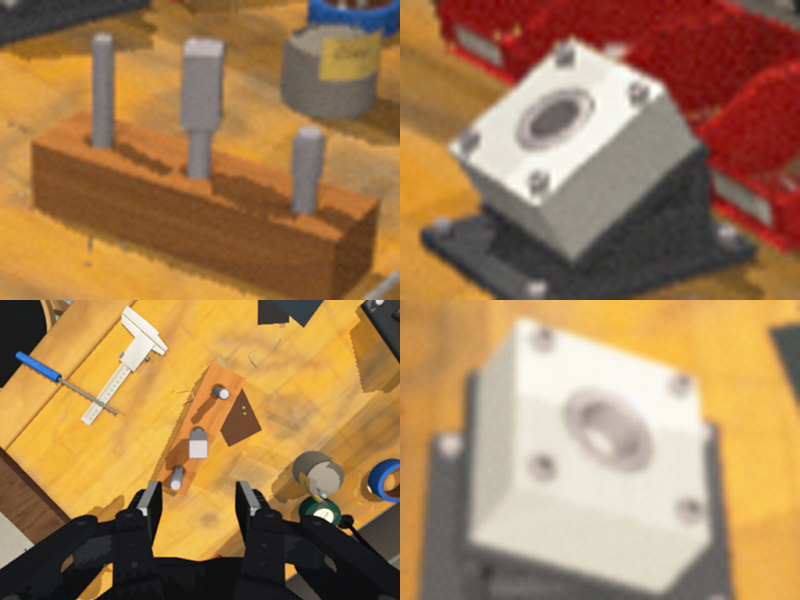

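The drift stands upright in the middle hole (about 203,110 in the mosaic). The cup shows flush in both fixed views, the other punches are in place, and the gripper is clear.

```bash
python3 -c "
from workcell import ctrl, read_camera, camera_params
print(ctrl.hand_in())"
```

```text
the job is handed in; nothing more can be done
None
```

I tapped the cup round the rim with the drift until it was square and flush with the housing face, as far as probing and the cameras can show. The drift is back upright in the middle rack hole, and the job was handed in at about 39 s with no verdict returned.

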